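# Lift a formed pad out with the spatula and stack it on the lid

### The arm

A 6-joint arm with a two-finger parallel gripper is mounted at the origin on a cart in front of the work surface, level with it; the furniture and walls round the work are solid. World frame = base frame: x ahead of the robot, y to its left, z up, the work surface at z = 0. Lengths are in m, angles in degrees, forces in N, time in s.
With the tool pointing down it reaches from about 0.4 to 0.825 m from the base axis. Payload 7 kg.
Tool frame: the origin (TCP) lies on the centre line of the jaws, within the pads' length; the fingertips stand 8 mm ahead of it and the grasp point (between the pads) lies 11 mm behind it; z points along the fingers, y is the line along which they close (so a half turn about z gives the same grasp; the last joint's range is limited). The gripper opens to 88 mm and grips with 3 to 60 N. Pads are 19 mm wide; open, the fingers measure 130 mm over their backs; the gripper's body (78 mm by 193 mm) begins 47 mm behind the grasp point.
Start: joints at [84.001, 20.546, 0.682, 0, -70.136, -16.507], TCP at [0.258, 0.624, 0.205] pointing down, gripper open.
Joint ranges: [-176.03, 176.03], [-82.01, 121.73], [-58.28, 71.71], [-173.87, 95.51], [-174.79, -0.11], [-173.66, 173.66]. Speed limits (degrees/s): [136.94, 136.94, 172.46, 180, 180, 180].

### API

Orientations are given as [roll, pitch, yaw] about the fixed x, y, z axes, in that order (R = Rz(yaw) Ry(pitch) Rx(roll)).
In Python, from plant import ctrl, vision gives the robot as it stands. The module is installed in compiled form; this text tells all that it offers.
- The arm moves only by the tool move_arm, never from a script. Its argument "moves" is one flat list of numbers, 7 for each row, row after row: the finger opening in cm, from 0 to 8.76, then the shift along the tool's x, y, z in cm, then the turn, a rotation vector about the tool's x, y, z in rad. A call has 1 to 8 rows; each row shifts and turns the commanded pose from where the row before left it, along the tool's axes as they then stand; what a row does not reach is not made up. A row lasts 1/10 s, in which the tool goes at most 50 mm and 8.59 degrees, less where a joint would pass 70% of its speed; a pose out of reach is approached as far as the arm can. A call with a gripper value outside its range is refused whole. The fingers move at their own pace and stop on an object; the grip force is fixed at half the most. Time passes only in rows, so rows that do not move let the fingers close. It gives the time, the measured TCP pose, the force, the opening and the grip force at its end, in the units of the state.
- ctrl.get_obs(): the state, without advancing time (a new reading comes with each control period).
- vision.snapshot(name): name is "scene" or "top" or "wrist"; returns (picture, depth): 480x640x3 uint8, red, green, blue; 480x640 float32, m along the optical axis (not along the pixel's ray), 0 where there is no reading.
- vision.camera_model(name): a dict with "vertical_fov" (degrees; the focal length in pixels is half the picture's height over the tangent of half this angle, whatever the lens; pixels are square), "cx", "cy" (the principal point, pixels), "cam_to_world" (4x4, takes a point from camera to world coordinates). Camera axes: x right, y down, z forward; pixel columns grow to the right and rows downward; lengths in m; the calibration is good to about 2 mm. The wrist camera is an equidistant fisheye: a pixel r from the principal point sees the ray r / f radians off the axis. A picture is of the moment at which its call begins: read the wrist's pose just before it. camera_model takes no time and is no camera call; for the wrist camera it gives the pose at the moment of the call.
- ctrl.close_job(): hands the job in; it is judged then, once.
The state is a dict: "clock": time; "joint_pos": joint angles; "qvel": joint speeds; "tau": joint torques, N m; "tool_pos": TCP position; "orientation": TCP orientation; "force": force on the tool from outside, world axes, zero at the start; "moment": the same for the moment, N m; "opening": finger opening in m; "gripper_force": force on a finger pad.
Only numpy, scipy, OpenCV 4.12 (cv2) and the standard library are available. Lean on these libraries where they do the work, as an engineer would, in place of code of your own. Each camera call takes 0.05 s, during which the arm holds its last target. There are 200 camera calls.

### The job

Slide the spatula under the round pad in the forming bed, lift it out on the blade without touching it with the fingers, and set it centred on the two rails of the fork rest by sinking the blade between them. Lay the spatula flat on the table, then take the pad by its rim and stack it flat on the jar lid between the four posts of the nest. Do not drop the pad on the table or push the date stamp, tape roll or tape measure about.

Things in the scene. Friction and masses are not known exactly. Their poses are not given: they have to be found in the camera images.
- pad: The pad: a round, rigid, plain brown pressed-fibre cushion pad, 68 mm across and 12 mm thick, about 80 g. Lower edge bevelled all round: the underside is a flat 58 mm circle and the bevel rises 3.5 mm over 5 mm out to the full width. Origin at the centre of its underside, z up.
- spatula: Loose spatula, wooden handle, 238 mm long, 90 g, lying on the table. Origin midway along its length at the handle's underside; z up. Handle along +x from +4 to +119 mm, 20 mm wide (y), z 0 to 14 mm. Stiff flat steel blade along -x, its end at x = -119 mm, 36 mm wide, 2 mm thick, parallel to the handle, underside at z = +4 mm.
- bed: Fixed forming bed: aluminium block, smooth level floor 45 mm above the table on which the pad lies. Origin on the table under the pad's place (about 8 mm play to and fro); +x to its back, -x is the open front. Floor runs from x = -82 mm to the back wall's face at x = +42 mm; side walls with faces at y = +-39 mm run from x = -46 mm to the back; walls 13 mm high, so fingers cannot get round the pad.
- bed_floor (a point): Point on the bed's floor above the bed's origin, 45 mm above the table. A slightly tilted blade pressed lightly on the floor and pushed in from the front moves the pad against the back wall, then runs under its bevel and raises it.
- rest: Fixed fork rest: 90 x 100 x 10 mm base plate with two parallel steel rails, tops 56 mm above the table. Origin on the table under its centre. Rails run along x from -30 to +30 mm, 16 mm wide; the 45 mm gap between them (y = -22.5 to +22.5 mm) is 46 mm deep and open at front (-x), back and above: the blade can sink between the rails and leave to the front.
- rest_top (a point): Centre of the fork rest at the level of the rail tops, 56 mm above the table; axes as the rest's.
- nest: Fixed stacking nest: 100 x 100 x 10 mm base plate with four posts 10 mm thick, tapered on top, reaching 41 mm above the table, at x, y = +-29 mm round a free circle 72 mm across; 48 mm wide gaps between neighbouring posts leave room for fingers. Origin on the table under its centre. A pad seated on the lid has its underside 22 mm above the table.
- nest_lid: Black jar lid, 69 mm across, 12 mm high, lying loose on the floor of the nest between its posts (underside 10 mm above the table). Origin at the centre of its underside.
- stamp: Bystander: hand date stamp, 27 x 46 x 80 mm, standing between or behind the bed and the rest. Origin under its centre.
- tape: Bystander: roll of packing tape lying flat, 100 mm across, 48 mm high. Origin under its centre.
- measure: Bystander: tape measure, 58 x 90 x 28 mm. Origin under its centre.
Not all that is in view belongs to the job. What is shaped like the nest_lid but green or orange is not meant.

How it is judged:
By the outcome, as a careful person would: the job done as asked, in the order asked, and still so for the second after the job is handed in, with the robot touching nothing.
It also fails if it takes over 72 s, if anything falls off the work surface, if the arm or the gripper's body presses on something with over 40 N, if the wrist force passes 120 N, or if a joint passes its speed limit or range.

## Working session

There is one attempt and no reset: what is moved stays moved. The work goes in short steps, Python scripts to look and compute and a tool call to move; the robot and the scene stay as the last step left them, time stands still between calls to the robot, and variables do not carry over. Pictures are saved under pics/ and viewed, at most 10 in all, crops included, and the job is handed in when it is done.

Besides the shell and the picture viewer there is one more tool, called after "Emit:" as a command line: name --argument value ..., lists and objects as JSON in quotes. move_arm: Moves the arm, as the interface text tells. Its arguments: {"type":"object","properties":{"moves":{"type":"array"}},"required":["moves"]}

```bash
mkdir -p pics; ls; python3 - <<'E'
from plant import ctrl, vision
import cv2, numpy as np
o=ctrl.get_obs(); print({k:np.round(v,3) for k,v in o.items()})
for n in ("scene","top"):
    p,d=vision.snapshot(n); m=vision.camera_model(n); print(n,m)
    cv2.imwrite(f"pics/{n}0.png",p[:,:,::-1]); np.savez(f"pics/{n}0.npz",p=p,d=d,**m)
E
```

```text
pics
{'clock': np.float64(0.0), 'joint_pos': array([ 8.4001e+01,  2.0593e+01,  6.3300e-01, -2.3000e-02, -7.0137e+01,
       -1.6508e+01]), 'qvel': array([ 0.078,  0.038,  0.005, -0.106, -0.004, -0.079]), 'tau': array([ 1.0000e-03, -5.8272e+01,  2.9305e+01,  6.9970e+00,  7.0000e-03,
       -0.0000e+00]), 'tool_pos': array([0.258, 0.623, 0.204]), 'orientation': array([ 1.7990e+02, -7.0000e-03, -2.2515e+01]), 'force': array([ 0.826, -0.201, -0.021]), 'moment': array([ 0.048, -0.023, -0.029]), 'gripper_force': np.float64(0.0), 'opening': np.float64(0.087)}
scene {'vertical_fov': 45.27972548358531, 'cx': 320.9100754507143, 'cy': 240.89144619749393, 'cam_to_world': array([[ 0.78193735, -0.30907962,  0.54133517, -0.23603485],
       [-0.62335586, -0.38938642,  0.67808973, -1.06967152],
       [ 0.00120485, -0.86766814, -0.49714237,  0.83532294],
       [ 0.        ,  0.        ,  0.        ,  1.        ]])}
top {'vertical_fov': 50.314423651669706, 'cx': 315.2863138497549, 'cy': 234.76669260821654, 'cam_to_world': array([[ 2.12146908e-02, -9.91414387e-01,  1.29025000e-01,
         4.46730643e-01],
       [-9.99774870e-01, -2.10865665e-02,  2.35915058e-03,
        -8.61308139e-03],
       [ 3.81798418e-04, -1.29046002e-01, -9.91638535e-01,
         1.16155088e+00],
       [ 0.00000000e+00,  0.00000000e+00,  0.00000000e+00,
         1.00000000e+00]])}
```

View pics/top0.png

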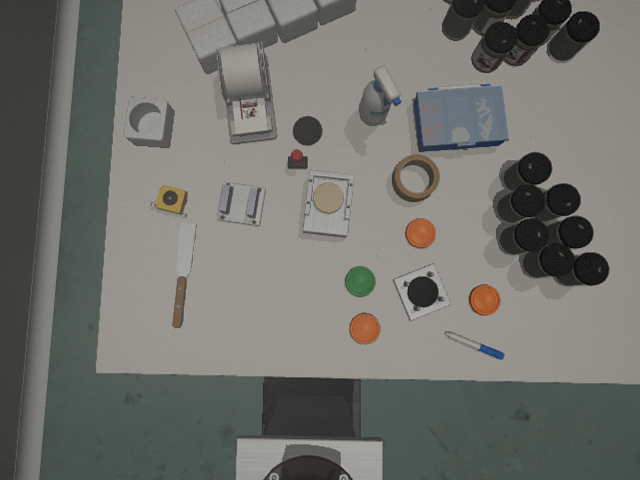

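View pics/scene0.png

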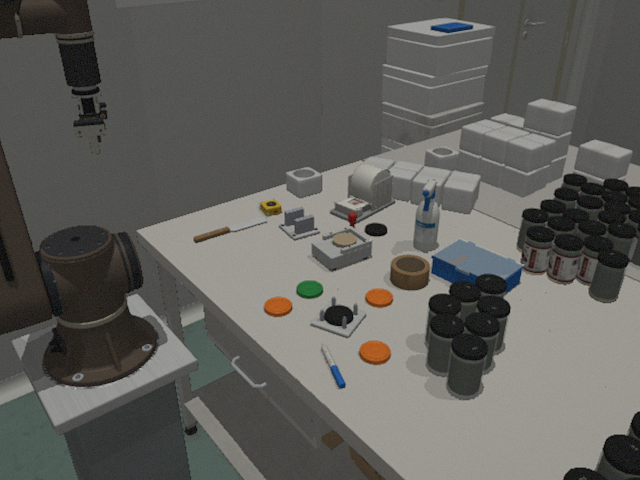

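The top view shows these candidates:
- **Pad:** the light brown disc in the bed at (328,197). The brown tape roll at (415,178) is not it.
- **Lid:** the black disc inside the nest at (422,291). The loose black disc at (307,130), the green one at (360,281) and the orange ones are decoys.
- **Spatula:** the handle is at (180,300) and the blade at (187,250). The pen at (475,345) is not it.
- **Other items:** rest at (242,203), stamp at (297,160), measure at (171,199).

```bash
cat > h.py <<'E'
import numpy as np, cv2
from scipy.spatial.transform import Rotation as R
def load(f):
    z=np.load(f); return z['p'],z['d'],dict(vertical_fov=float(z['vertical_fov']),cx=float(z['cx']),cy=float(z['cy']),cam_to_world=z['cam_to_world'])
def rays(m,u,v,fish=False):
    f=240/np.tan(np.radians(m['vertical_fov'])/2); x=(np.asarray(u,float)-m['cx'])/f; y=(np.asarray(v,float)-m['cy'])/f
    if fish:
        r=np.hypot(x,y)+1e-12; d=np.stack([x/r*np.sin(r),y/r*np.sin(r),np.cos(r)],-1)
    else: d=np.stack([x,y,np.ones_like(x)],-1)
    return d@m['cam_to_world'][:3,:3].T, m['cam_to_world'][:3,3]
def plane(m,u,v,z,fish=False):
    d,o=rays(m,u,v,fish); return o+d*((z-o[2])/d[...,2])[...,None]
def cloud(m,d,fish=False):
    v,u=np.mgrid[:480,:640]; r,o=rays(m,u,v,fish)
    k=rays(m,u,v,fish)[0]@m['cam_to_world'][:3,2]
    P=o+r*(d/k)[...,None]; P[d==0]=np.nan; return P
def rect(P):
    (c,s,a)=cv2.minAreaRect((P[:,:2]*1000).astype(np.float32)); return np.round(c,1),np.round(s,1),round(a,1)
E
python3 - <<'E'
from h import *
p,d,m=load('pics/top0.npz'); P=cloud(m,d); hsv=cv2.cvtColor(p,cv2.COLOR_RGB2HSV)
def sel(u0,u1,v0,v1,z0,z1,mask=None):
    B=np.zeros((480,640),bool);B[v0:v1,u0:u1]=1
    B&=(P[...,2]>z0)&(P[...,2]<z1)
    if mask is not None:B&=mask
    return P[B],B
def show(n,Q): 
    print(n,len(Q),rect(Q) if len(Q)>3 else '', np.round(np.median(Q,0)*1000,1))
print('table',np.nanmedian(P[330:370,200:300,2]))
show('bedall',sel(295,362,160,245,.035,.07)[0])
show('bedwalls',sel(295,362,160,245,.054,.066)[0])
brown=(hsv[...,1]>60)&(hsv[...,0]<25)
show('pad',sel(305,350,175,220,.03,.07,(hsv[...,1]>50)&(hsv[...,0]<25))[0])
show('rest rails',sel(210,270,175,230,.045,.065)[0])
show('rest base',sel(210,270,175,230,.005,.065)[0])
show('nest base',sel(390,455,255,325,.006,.05)[0])
show('lid',sel(400,445,270,312,.012,.03,hsv[...,2]<60)[0])
show('posts',sel(390,455,255,325,.030,.05)[0])
show('handle',sel(165,195,265,335,.006,.03,brown)[0])
show('spat',sel(165,205,215,335,.003,.03)[0])
show('stamp',sel(280,315,140,175,.03,.1)[0])
show('tape',sel(385,445,145,210,.03,.06)[0])
show('measure',sel(145,195,175,225,.015,.05)[0])
for n,(u0,u1,v0,v1) in dict(a=(140,360,150,340),b=(380,470,250,340)).items():
    pass
a=cv2.resize(p[150:335,140:365,::-1],None,fx=3.5,fy=3.2,interpolation=cv2.INTER_CUBIC)
cv2.imwrite('pics/crop1.png',a[:600,:800])
E
```

```text
table -0.0001639005194945531
bedall 2802 (array([676.6, -17.3]), array([133.2, 158.7]), 85.0) [663.2 -32.6  50.7]
bedwalls 1290 (array([692.4, -18.8]), array([133.1, 118.1]), 85.2) [682.2 -33.9  57.6]
pad 661 (array([673.1, -31.5]), array([64.6, 63.1]), 45.0) [672.8 -31.9  57.2]
rest rails 434 (array([666.8, 166.7]), array([78.2, 61.3]), 82.9) [665.6 185.9  55.6]
rest base 1680 (array([671. , 173.6]), array([121.8, 129.2]), 2.4) [661.8 166.2  11.5]
nest base 1955 (array([ 473.3, -243. ]), array([107.4, 146.9]), 26.4) [ 473.7 -245.6   12.6]
lid 728 (array([ 473.5, -246.5]), array([65.9, 64.6]), 23.3) [ 473.3 -246.    20.7]
posts 66 (array([ 474.2, -247.7]), array([66.5, 66.4]), 23.4) [ 474.1 -259.5   37.5]
handle 408 (array([439. , 295.4]), array([ 20.8, 111.4]), 86.3) [438.8 294.5  13.6]
spat 1435 (array([502.9, 287.9]), array([270.3,  88.7]), 2.9) [514.7 291.1   6.6]
stamp 156 (array([751.7,  22.4]), array([66.9, 24.8]), 48.8) [760.7  36.   73.2]
tape 902 (array([ 747.8, -233.3]), array([ 99.6, 137.3]), 79.0) [ 732.7 -233.1   47. ]
measure 650 (array([670.3, 323.9]), array([79.1, 56.1]), 78.1) [669.6 322.8  25.7]
```

View pics/crop1.png

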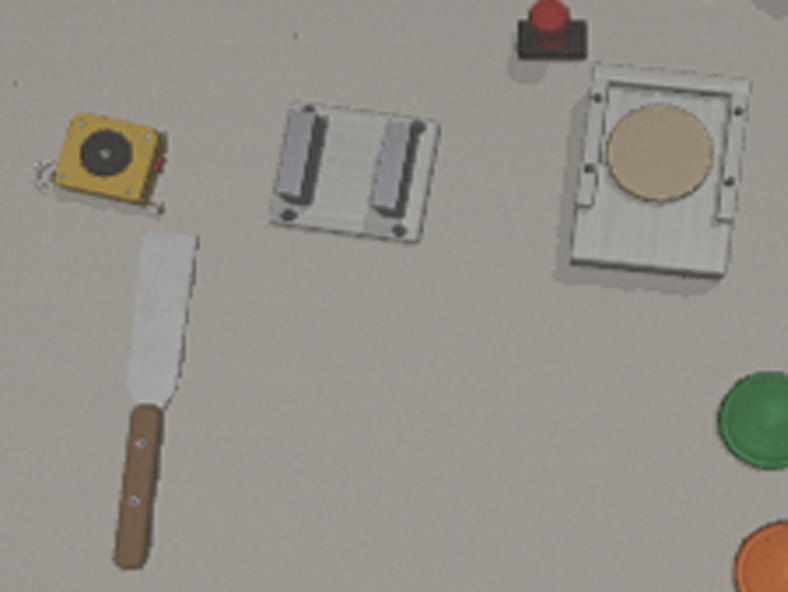

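The crop confirms the bed with the pad, the rest (rails about -7°), and the spatula with its blade pointing away from the robot (-4°). I'll write a planning helper and go above the spatula.

```bash
cat >> h.py <<'E'
def plan(pos,yaw,pitch=0,n=None,op=8.7,roll=180,dp=np.zeros(3)):
    """rows from the measured pose to the target; pos m; orientation degrees"""
    from plant import ctrl
    o=ctrl.get_obs(); A=R.from_euler('xyz',o['orientation'],degrees=True); B=R.from_euler('xyz',[roll,pitch,yaw],degrees=True)
    D=np.asarray(pos)-o['tool_pos']; w=(A.inv()*B).as_rotvec()
    k=max(int(np.ceil(np.linalg.norm(D)/.045)),int(np.ceil(np.linalg.norm(w)/.14)),1); n=max(n or 1,k)
    out=[];T=A
    for i in range(n):
        out.append([op]+list(np.round(T.inv().apply(D/n)*100,2))+list(np.round(w/n,3))); T=T*R.from_rotvec(w/n)
    print('clk',round(float(o['clock']),2),'pos',np.round(o['tool_pos']*1000,1),np.round(o['orientation'],1),'n',n)
    for r in out: print(','.join('%g'%v for v in r))
def wrist(name):
    from plant import ctrl,vision
    m=vision.camera_model('wrist'); p,d=vision.snapshot('wrist'); cv2.imwrite(f'pics/{name}.png',p[:,:,::-1]); np.savez(f'pics/{name}.npz',p=p,d=d,**m); return p,d,m
E
python3 -c "
from h import *
plan([.475,.293,.12],-3.7,n=9)
from plant import vision
print(np.round(vision.camera_model('wrist')['cam_to_world'],3),vision.camera_model('wrist')['vertical_fov'])"
```

```text
clk 0.1 pos [258.2 623.1 204.4] [179.9  -0.  -22.5] n 9
8.7,3.63,2.46,0.94,0,0,-0.036
8.7,3.54,2.6,0.94,0,0,-0.036
8.7,3.44,2.72,0.94,0,0,-0.036
8.7,3.34,2.85,0.94,0,0,-0.036
8.7,3.23,2.97,0.94,0,0,-0.036
8.7,3.12,3.08,0.94,0,0,-0.036
8.7,3.01,3.2,0.94,0,0,-0.036
8.7,2.89,3.3,0.94,0,0,-0.036
8.7,2.77,3.41,0.94,0,0,-0.036
[[-0.384 -0.88  -0.28   0.334]
 [-0.924  0.366  0.115  0.592]
 [ 0.001  0.303 -0.953  0.384]
 [ 0.     0.     0.     1.   ]] 65.70646984690485
```

Emit:
move_arm --moves '[8.7,3.6,2.5,0.9,0,0,-0.04,8.7,3.5,2.6,0.9,0,0,-0.04,8.7,3.4,2.7,0.9,0,0,-0.04,8.7,3.3,2.9,0.9,0,0,-0.04,8.7,3.2,3.0,0.9,0,0,-0.04,8.7,3.1,3.1,0.9,0,0,-0.04,8.7,3.0,3.2,0.9,0,0,-0.04,8.7,2.9,3.3,0.9,0,0,-0.04]'

```text
clock: 0.9
tool_pos: [0.453, 0.3303, 0.1328]
orientation: [180.0, 0.0, -4.1]
force: [1.5, 0.0, 0.1]
opening: 0.0869
gripper_force: 0.0
```

Emit:
move_arm --moves '[8.7,2.8,3.3,0.9,0,0,-0.01,8.7,0,0,0,0,0,0,8.7,0,0,0,0,0,0]'

```text
clock: 1.2
tool_pos: [0.4784, 0.2958, 0.1238]
orientation: [180.0, 0.0, -3.7]
force: [-0.5, -0.5, 0.3]
opening: 0.0871
gripper_force: 0.0
```

```bash
python3 -c "
from h import *
p,d,m=wrist('w1')
P=cloud(m,d,True); hsv=cv2.cvtColor(p,cv2.COLOR_RGB2HSV)
k=(hsv[...,1]>70)&(hsv[...,0]<25)&(P[...,2]>.008)&(P[...,2]<.02)
Q=P[k]; print(len(Q),rect(Q),np.median(Q,0))
plan([.475,.293,.010],-3.7)
"
```

```text
2565 (array([444.3, 192.6]), array([533.5, 225.4]), 54.5) [0.45095149 0.29965282 0.01374572]
clk 1.25 pos [478.2 296.9 124.1] [180.    0.   -3.7] n 3
8.7,-0.1,0.13,3.8,0,0,0
8.7,-0.1,0.13,3.8,0,0,0
8.7,-0.1,0.13,3.8,0,0,0
```

View pics/w1.png

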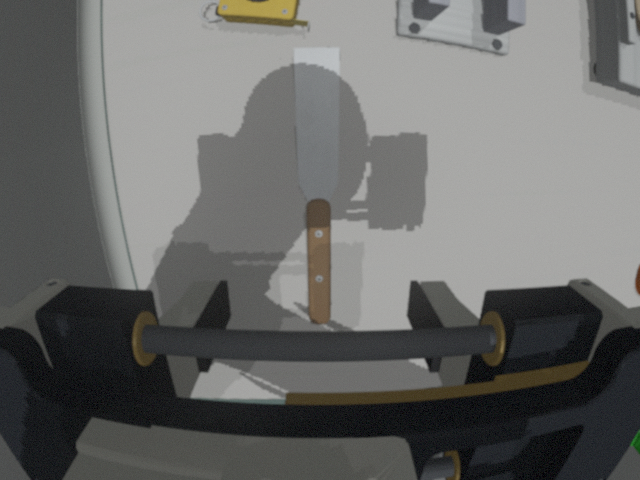

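The wrist view shows the handle from (318,199) to (320,323), the blade end at (294..340,47), and free space for the fingers.

```bash
python3 -c "
from h import *
p,d,m=load('pics/w1.npz')
P=cloud(m,d,True); hsv=cv2.cvtColor(p,cv2.COLOR_RGB2HSV)
B=np.zeros((480,640),bool);B[190:330,300:335]=1
k=B&(hsv[...,1]>70)&(hsv[...,0]<25)&(P[...,2]>.008)&(P[...,2]<.02)
v,u=np.nonzero(k); Q=plane(m,u,v,.0135,True); print(len(Q),rect(Q))
print(plane(m,[294,340,318,320],[47,47,199,323],[.006,.006,.014,.014],True))
"
```

```text
2266 (array([441.3, 298.8]), array([ 17.8, 112.6]), 86.8)
[[0.62106881 0.30608005 0.006     ]
 [0.61864817 0.27020183 0.006     ]
 [0.49838681 0.29540912 0.014     ]
 [0.3853685  0.3011323  0.014     ]]
```

Emit:
move_arm --moves '[8.7,0,0,4.0,0,0,-0.01,8.7,0,0,4.0,0,0,0,8.7,0,0,2.3,0,0,0,8.7,0,0,1.0,0,0,0,2.5,0,0,0,0,0,0,1.5,0,0,0,0,0,0,1.0,0,0,0,0,0,0,1.0,0,0,0,0,0,0]'

```text
clock: 2.05
tool_pos: [0.4786, 0.2979, 0.0126]
orientation: [-179.9, -0.1, -3.0]
force: [0.4, 0.5, 0.9]
opening: 0.0605
gripper_force: 0.0
```

Emit:
move_arm --moves '[1.0,0,0,0,0,0,0,1.0,0,0,0,0,0,0,1.0,0,0,0,0,0,0,1.0,0,0,0,0,0,0]'

```text
clock: 2.45
tool_pos: [0.4781, 0.2971, 0.0114]
orientation: [-180.0, -0.0, -3.0]
force: [-0.6, -0.5, -0.3]
opening: 0.0284
gripper_force: 0.0
```

Emit:
move_arm --moves '[1.0,0,0,0,0,0,0,1.0,0,0,0,0,0,0,1.0,0,0,0,0,0,0,1.0,0,0,0,0,0,0,1.0,0,0,0,0,0,0]'

```text
clock: 2.95
tool_pos: [0.478, 0.2971, 0.0112]
orientation: [180.0, 0.0, -3.0]
force: [-0.1, -0.5, -0.3]
opening: 0.0102
gripper_force: 0.0
```

```bash
python3 -c "
from h import *
p,d,m=wrist('w2')"
```

```text
(no output)
```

View pics/w2.png

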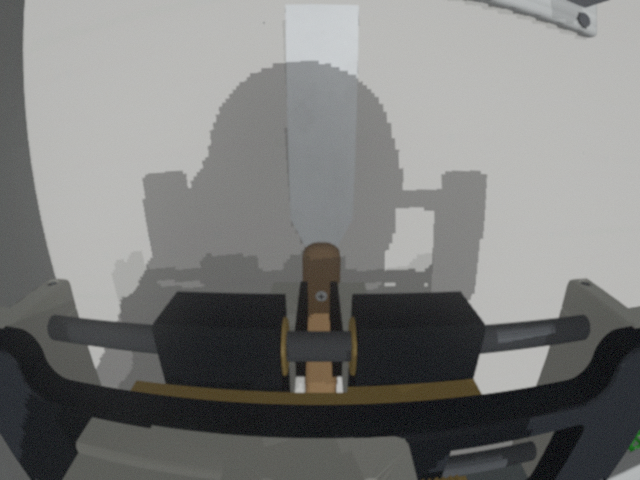

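Emit:
move_arm --moves '[0,0,0,0,0,0,0,0,0,0,0,0,0,0,0,0,0,0,0,0,0]'

```text
clock: 3.3
tool_pos: [0.478, 0.2971, 0.0113]
orientation: [180.0, 0.0, -3.0]
force: [-0.4, 0.4, 0.6]
opening: 0.0002
gripper_force: 0.0
```

```bash
python3 -c "
from h import *
from plant import ctrl
p,d,m=load('pics/w2.npz'); T=m['cam_to_world']; o=ctrl.get_obs(); A=R.from_euler('xyz',o['orientation'],degrees=True)
f=240/np.tan(np.radians(m['vertical_fov'])/2)
for q in ([0,0,0],[0,0,.008],[0,0,-.011],[0,.01,.008],[0,0,-.05]):
    w=A.apply(q)+o['tool_pos']; c=T[:3,:3].T@(w-T[:3,3]); th=np.arctan2(np.hypot(*c[:2]),c[2]); r=c[:2]/np.hypot(*c[:2])*th*f+[m['cx'],m['cy']]; print(q,w,r)
P=cloud(m,d,True)
for v in range(240,400,15): print(v,np.round(P[v,[290,300,310,320,330,340,350]]*1000).tolist())
p,d,m=wrist('w3')
"
```

```text
[0, 0, 0] [0.47803857 0.29710363 0.01125082] [319.50660584 279.81304025]
[0, 0, 0.008] [0.47803848 0.2971036  0.00325082] [319.47305443 273.78013844]
[0, 0, -0.011] [0.4780387  0.29710368 0.02225082] [319.55671129 288.87419571]
[0, 0.01, 0.008] [0.47751084 0.28711753 0.00325087] [337.67748578 273.73611894]
[0, 0, -0.05] [0.47803915 0.29710384 0.06125082] [319.7815931  330.34327514]
240 [[497.0, 312.0, 0.0], [497.0, 307.0, 1.0], [498.0, 301.0, 5.0], [498.0, 296.0, 6.0], [498.0, 291.0, 5.0], [498.0, 285.0, 6.0], [495.0, 280.0, -0.0]]
255 [[488.0, 313.0, -1.0], [488.0, 307.0, -1.0], [494.0, 301.0, 14.0], [493.0, 296.0, 14.0], [493.0, 291.0, 14.0], [487.0, 285.0, 0.0], [487.0, 280.0, 1.0]]
270 [[480.0, 313.0, 0.0], [479.0, 308.0, -1.0], [485.0, 302.0, 13.0], [485.0, 296.0, 14.0], [484.0, 291.0, 14.0], [478.0, 286.0, -0.0], [478.0, 280.0, 1.0]]
285 [[489.0, 310.0, 40.0], [487.0, 306.0, 37.0], [477.0, 302.0, 14.0], [477.0, 297.0, 15.0], [487.0, 292.0, 36.0], [488.0, 287.0, 40.0], [488.0, 283.0, 41.0]]
300 [[489.0, 309.0, 55.0], [488.0, 305.0, 52.0], [468.0, 303.0, 15.0], [468.0, 297.0, 16.
[... 342 characters left out ...]
], [486.0, 289.0, 75.0], [511.0, 288.0, 113.0]]
345 [[508.0, 303.0, 115.0], [508.0, 301.0, 115.0], [508.0, 298.0, 115.0], [508.0, 296.0, 115.0], [508.0, 293.0, 115.0], [507.0, 291.0, 115.0], [507.0, 288.0, 115.0]]
360 [[503.0, 303.0, 115.0], [504.0, 301.0, 116.0], [503.0, 298.0, 115.0], [504.0, 296.0, 116.0], [503.0, 293.0, 116.0], [504.0, 291.0, 116.0], [502.0, 288.0, 114.0]]
375 [[485.0, 306.0, 99.0], [469.0, 305.0, 79.0], [416.0, 306.0, 13.0], [416.0, 300.0, 14.0], [416.0, 294.0, 14.0], [468.0, 290.0, 79.0], [492.0, 288.0, 108.0]]
390 [[483.0, 306.0, 104.0], [392.0, 315.0, -0.0], [403.0, 307.0, 13.0], [404.0, 301.0, 14.0], [402.0, 295.0, 13.0], [390.0, 288.0, -0.0], [499.0, 289.0, 123.0]]
```

View pics/w3.png

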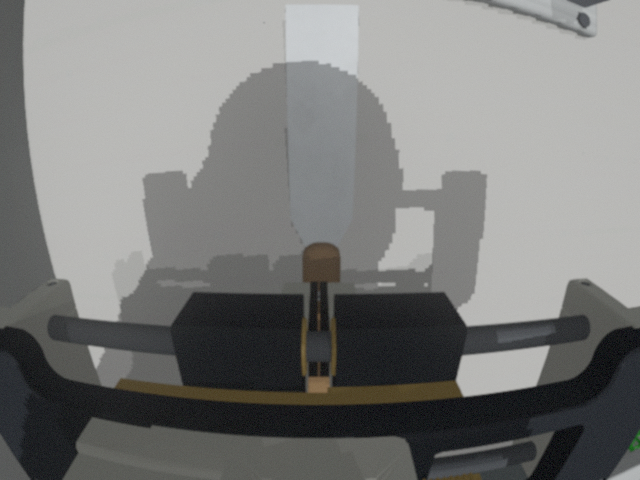

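```bash
python3 -c "
from h import *
p,d,m=load('pics/w3.npz'); P=cloud(m,d,True)
for v in range(262,300,2): print(v,np.round(P[v,[306,313,318,323,333]]*1000).tolist(), p[v,[306,313,323]].tolist())
p,d,m=load('pics/w1.npz'); P=cloud(m,d,True)
for v in range(274,300,3): print(v,np.round(P[v,[195,205,215,222,228,418,425]]*1000).tolist())
"
```

```text
262 [[489.0, 304.0, 12.0], [489.0, 300.0, 14.0], [489.0, 297.0, 14.0], [489.0, 295.0, 14.0], [489.0, 290.0, 13.0]] [[74, 62, 50], [74, 61, 49], [76, 66, 54]]
264 [[488.0, 304.0, 13.0], [488.0, 300.0, 13.0], [489.0, 297.0, 15.0], [488.0, 295.0, 14.0], [487.0, 290.0, 13.0]] [[74, 67, 54], [79, 69, 54], [76, 66, 52]]
266 [[487.0, 304.0, 14.0], [487.0, 300.0, 14.0], [487.0, 297.0, 14.0], [487.0, 295.0, 14.0], [487.0, 290.0, 14.0]] [[77, 67, 53], [74, 63, 49], [77, 67, 55]]
268 [[486.0, 304.0, 14.0], [486.0, 300.0, 14.0], [486.0, 297.0, 14.0], [485.0, 295.0, 13.0], [485.0, 290.0, 13.0]] [[77, 66, 52], [74, 62, 51], [77, 63, 51]]
270 [[485.0, 304.0, 13.0], [485.0, 300.0, 13.0], [485.0, 298.0, 15.0], [484.0, 295.0, 13.0], [484.0, 290.0, 13.0]] [[77, 66, 54], [78, 67, 54], [79, 67, 55]]
272 [[484.0, 304.0, 14.0], [483.0, 300.0, 13.0], [484.0, 298.0, 14.0], [484.0, 295.0, 14.0], [484.0, 290.0, 15.0]] [[75, 63, 53], [75, 63, 51], [72, 62, 49]]
274 [[483.0, 304.0, 14.0], [483.0, 300.0, 14.0], [482.0, 298.0, 12.0], [482.0, 295.0, 13.0], [482.0, 290.0, 14.0]] [[73, 61, 47], [75, 59, 48], [73, 60,
[... 2654 characters left out ...]
250.0, 151.0], [486.0, 247.0, 155.0]]
289 [[492.0, 351.0, 158.0], [493.0, 346.0, 159.0], [491.0, 343.0, 155.0], [490.0, 340.0, 154.0], [417.0, 384.0, -0.0], [485.0, 251.0, 155.0], [485.0, 248.0, 157.0]]
292 [[493.0, 350.0, 162.0], [492.0, 345.0, 161.0], [491.0, 342.0, 158.0], [489.0, 339.0, 155.0], [484.0, 340.0, 145.0], [484.0, 251.0, 158.0], [485.0, 249.0, 160.0]]
295 [[493.0, 349.0, 165.0], [492.0, 345.0, 164.0], [491.0, 341.0, 162.0], [488.0, 339.0, 157.0], [482.0, 340.0, 145.0], [485.0, 253.0, 162.0], [484.0, 249.0, 161.0]]
298 [[492.0, 348.0, 167.0], [491.0, 344.0, 165.0], [490.0, 341.0, 163.0], [487.0, 340.0, 157.0], [481.0, 340.0, 146.0], [484.0, 253.0, 162.0], [484.0, 250.0, 164.0]]
```

The fingers closed in the air. The depth picture puts the fingertips about 23 mm above the reported TCP (z 34 mm, reading 11 mm), so the reading is off along the tool axis. I'll reopen and go down about 30 mm, watching the force.

Emit:
move_arm --moves '[5,0,0,0,0,0,0,5,0,0,0,0,0,0,5,0,0,0,0,0,0,5,0,0,0,0,0,0,5,0,0,0,0,0,0,5,0,0,0,0,0,0,5,0,0,0.9,0,0,0,5,0,0,0.9,0,0,0]'

```text
clock: 4.15
tool_pos: [0.4781, 0.2972, -0.0073]
orientation: [-180.0, -0.0, -3.0]
force: [-0.4, 0.4, 1.3]
opening: 0.0497
gripper_force: 0.0
```

```bash
python3 -c "
from h import *
p,d,m=wrist('w4'); P=cloud(m,d,True)
from plant import ctrl
o=ctrl.get_obs(); print(o['tool_pos'],o['opening'],o['force'])
Q=P[255:300]; k=(Q[...,2]>.008)&(np.abs(Q[...,0]-o['tool_pos'][0])<.012)&(np.abs(Q[...,1]-.297)<.045)&(np.abs(Q[...,1]-.297)>.013)
v,u=np.nonzero(k); 
for vv in range(5,45,3):
  s=Q[vv][k[vv]]; print(vv+255,len(s),np.round(s.min(0)*1000,0) if len(s) else '',np.round(s.max(0)*1000,0) if len(s) else '')
"
```

```text
[ 0.47717174  0.29626782 -0.00905007] 0.0498969709713692 [-0.19760101 -0.77158584 -2.20676561]
260 0  
263 0  
266 0  
269 0  
272 0  
275 0  
278 0  
281 16 [485. 257.  13.] [489. 326.  18.]
284 44 [485. 257.  16.] [489. 326.  22.]
287 48 [483. 257.  16.] [489. 326.  26.]
290 50 [482. 257.  16.] [488. 326.  28.]
293 54 [481. 257.  17.] [489. 326.  31.]
296 58 [478. 257.  14.] [489. 326.  35.]
299 65 [476. 257.  14.] [489. 327.  37.]
```

Emit:
move_arm --moves '[5,0,0,0.7,0,0,0,5,0,0,0.4,0,0,0,1,0,0,0,0,0,0,1,0,0,0,0,0,0,1,0,0,0,0,0,0,1,0,0,0,0,0,0,1,0,0,0,0,0,0,1,0,0,0,0,0,0]'

```text
clock: 5.0
tool_pos: [0.4782, 0.2972, -0.0175]
orientation: [-180.0, -0.0, -3.0]
force: [-0.8, 0.2, 0.4]
opening: 0.0201
gripper_force: 30.0
```

Emit:
move_arm --moves '[0.5,0,0,0,0,0,0,0.5,0,0,0,0,0,0,0.5,0,0,0,0,0,0]'

```text
clock: 5.3
tool_pos: [0.4782, 0.2972, -0.0175]
orientation: [-180.0, -0.0, -3.0]
force: [-0.6, -0.3, 5.0]
opening: 0.0197
gripper_force: 30.0
```

Emit:
move_arm --moves '[0.5,0,0,-2,0,0,0,0.5,0,0,-4,0,0,0,0.5,0,2,-4,0,0,0,0.5,0,4.5,0,0,0,0,0.5,0,4.5,0,0,0,0.01,0.5,0,4.5,0,0,0,0.01,0.5,0,4.5,0,0,0,0.01,0.5,0,4.5,0,0,0,0]'

```text
clock: 6.1
tool_pos: [0.4618, 0.051, 0.0821]
orientation: [-180.0, 0.0, -4.7]
force: [1.9, -0.2, -0.9]
opening: 0.0199
gripper_force: 30.0
```

Emit:
move_arm --moves '[0.5,0,4,0,0,0,0,0.5,0,2,0,0,0,0,0.5,0,0.5,0,0,0,0,0.5,0,0,0,0,0,0,0.5,0,0,0,0,0,0]'

```text
clock: 6.6
tool_pos: [0.4573, -0.0116, 0.0822]
orientation: [-180.0, -0.0, -4.7]
force: [-0.1, 0.1, -1.4]
opening: 0.0194
gripper_force: 30.0
```

```bash
python3 -c "
from h import *
p,d,m=wrist('w5')
from plant import ctrl
o=ctrl.get_obs(); print(o['tool_pos'],o['orientation'],o['opening'],o['force'])
"
```

```text
[ 0.45730834 -0.01139166  0.08219725] [-1.79995812e+02 -3.42812385e-03 -4.70111341e+00] 0.019621624989838556 [-1.09102236  0.56099927 -0.8940854 ]
```

View pics/w5.png

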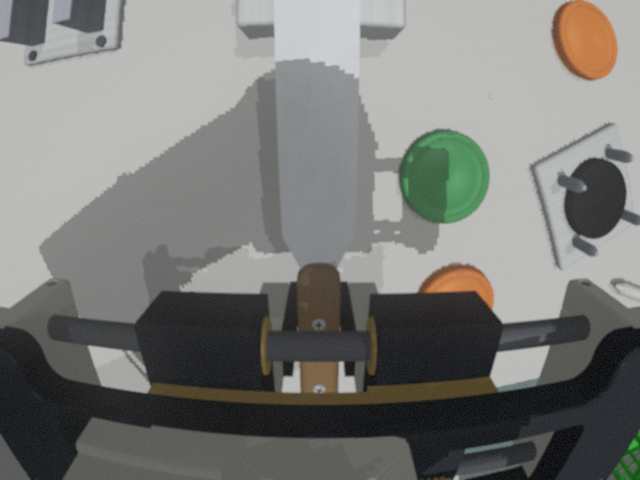

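The wrist view shows the bed's front edge at (240..404, row 25 to 38), with the walls out of frame. I'll get the walls and rails from the top depth.

```bash
python3 -c "
from h import *
p,d,m=load('pics/w5.npz')
print(plane(m,[240,275,360,404],[25,0,0,25],[.045,.1025,.1025,.045],True))
p,d,m=load('pics/top0.npz'); P=cloud(m,d); hsv=cv2.cvtColor(p,cv2.COLOR_RGB2HSV)
def sel(u0,u1,v0,v1,z0,z1,mask=True):
    B=np.zeros((480,640),bool);B[v0:v1,u0:u1]=1
    return P[B&(P[...,2]>z0)&(P[...,2]<z1)&mask]
nb=~((hsv[...,1]>50)&(hsv[...,0]<25))
W=sel(295,362,160,245,.0565,.0605,nb)*1000
def frame(W,c,a):
    a=np.radians(a); q=W[:,:2]-c; return q@np.array([[np.cos(a),-np.sin(a)],[np.sin(a),np.cos(a)]])
for a in (-4,-5,-6):
  q=frame(W,np.array([676,-32.]),a); print(a); 
  for x0 in range(-50,45,15):
    s=q[(q[:,0]>x0)&(q[:,0]<x0+15)][:,1]; L=s[s<-20];G=s[s>20]
    print(x0,len(s),np.round(np.percentile(L,[3,50,97]),1) if len(L)else'',np.round(np.percentile(G,[3,50,97]),1) if len(G) else '')
  s=q[np.abs(q[:,1])<30]; print('back',np.round(np.percentile(s[:,0],[3,50,97]),1))
Rr=sel(210,270,175,230,.053,.060)*1000
for a in (-6,-7,-8):
  q=frame(Rr,np.array([667,167.]),a); print('rest',a,np.round(np.percentile(q[:,0],[2,98]),1))
  for x0 in range(-30,30,15):
    s=q[(q[:,0]>x0)&(q[:,0]<x0+15)][:,1];print(x0,len(s),np.round(np.percentile(s[s<0],[3,50,97]),1),np.round(np.percentile(s[s>0],[3,50,97]),1))
"
```

```text
[[ 0.60135699  0.02254184  0.045     ]
 [ 0.59420996 -0.00401944  0.1025    ]
 [ 0.59115948 -0.03992306  0.1025    ]
 [ 0.59376941 -0.0723174   0.045     ]]
-4
-50 26 [-50.  -46.3 -41.1] [38.9 43.6 47.1]
-35 36 [-50.6 -45.2 -41.1] [38.9 43.4 47.8]
-20 43 [-50.1 -47.7 -42.1] [31.8 43.  47.3]
-5 43 [-50.7 -44.3 -32.1] [29.  41.9 46.5]
10 48 [-52.  -47.2 -22. ] [33.2 42.3 46.6]
25 49 [-52.1 -46.5 -34.9] [36.4 40.7 46.6]
40 148 [-51.5 -37.8 -21.1] [22.9 35.6 46.2]
back [16.7 48.4 55.6]
-5
-50 25 [-50.8 -46.9 -41.8] [38.3 42.5 46.5]
-35 37 [-51.  -46.6 -41.6] [38.3 43.4 47.3]
-20 43 [-50.4 -47.9 -42.4] [31.6 42.4 47.1]
-5 43 [-50.6 -44.1 -31.7] [29.4 42.  46.5]
10 46 [-51.7 -47.  -22.4] [32.7 42.2 47. ]
25 51 [-50.6 -45.9 -41.2] [37.1 40.8 47. ]
40 147 [-51.1 -37.3 -21.7] [20.6 36.2 47. ]
back [16.3 48.4 55.7]
-6
-50 27 [-51.5 -47.5 -42.5] [37.3 41.1 45.8]
-35 35 [-51. -46. -42.] [38.4 43.2 46.8]
-20 42 [-51.  -48.1 -42.6] [31.4 42.5 46.8]
-5 44 [-50.6 -44.4 -31.6] [29.5 41.9 46.5]
10 48 [-51.4 -46.6 -22.1] [33.3 43.2 47.7]
25 48 [-50.1 -45.4 -40.6] [37.7 40.3 46.9]
40 151 [-50.3 -39.2 -20.9] [21.5 37.2 47.8]
back [ 8.  48.6 55.7]
rest -6 [-29.2  28.3]
-30 84 [-38.7 -31.4 -23.1] [23.  29.2 36.9]
-15 93 [-38.4 -31.8 -23.8] [22.4 29.2 37.7]
0 90 [-39.  -31.5 -23.6] [22.3 29.9 36.9]
15 80 [-39.3 -32.2 -24.5] [21.9 28.8 36.5]
rest -7 [-29.5  28.2]
-30 85 [-39.  -32.2 -23.5] [22.5 28.2 36.4]
-15 93 [-38.7 -31.6 -23.8] [22.3 29.5 37.5]
0 90 [-38.8 -31.3 -23.4] [22.3 29.9 36.9]
15 80 [-38.9 -32.  -24.1] [22.2 29.2 37. ]
rest -8 [-29.6  27.8]
-30 83 [-39.1 -32.5 -24. ] [22.1 27.8 35.9]
-15 93 [-39.2 -31.5 -23.9] [22.2 28.9 37.3]
0 90 [-38.6 -31.5 -23.2] [22.4 30.1 37.1]
15 80 [-38.5 -31.3 -23.7] [22.5 29.5 37.4]
```

```bash
cat >> h.py <<'E'
BED=np.array([.6775,-.0327]); BY=-4.8; REST=np.array([.6665,.166]); RY=-7.0
TIP=np.array([.142,0,-.0215])
def tipto(c,yaw,fx,fy,z,pitch=0,tool=TIP,**k):
    Rm=R.from_euler('xyz',[180,pitch,yaw],degrees=True); a=np.radians(yaw)
    w=np.array([c[0]+fx*np.cos(a)-fy*np.sin(a),c[1]+fx*np.sin(a)+fy*np.cos(a),z])
    plan(w-Rm.apply(tool),yaw,pitch=pitch,op=0.5,**k)
E
python3 -c "
from h import *
tipto(BED,BY,-.058,0,.050,pitch=4)
"
```

```text
clk 6.65 pos [457.3 -11.4  82.2] [-180.    -0.    -4.7] n 2
0.5,1,0.14,2.19,-0,-0.035,0.001
0.5,1.08,0.14,2.15,-0,-0.035,0.001
```

Emit:
move_arm --moves '[0.5,1.0,0.1,1.5,0,-0.035,0,0.5,1.1,0.1,1.5,0,-0.035,0,0.5,0,0,1.3,0,0,0,0.5,0,0,0,0,0,0,0.5,0,0,0,0,0,0]'

```text
clock: 7.15
tool_pos: [0.4761, -0.0152, 0.0388]
orientation: [180.0, 4.1, -4.7]
force: [-0.5, -0.2, -1.0]
opening: 0.0193
gripper_force: 30.0
```

```bash
python3 -c "
from h import *
p,d,m=wrist('w6'); P=cloud(m,d,True)
for v in range(0,250,25): print(v,np.round(P[v,[235,285,315,350,395]]*1000,1).tolist())
tipto(BED,BY,-.058,0,.045,pitch=4)
from plant import vision,ctrl
print(ctrl.get_obs()['force'])
p,d=vision.snapshot('top'); mm=vision.camera_model('top'); cv2.imwrite('pics/t6.png',cv2.resize(p[150:270,260:400,::-1],None,fx=4,fy=4)); 
p,d=vision.snapshot('scene'); mm=vision.camera_model('scene'); cv2.imwrite('pics/s6.png',cv2.resize(p[180:300,250:410,::-1],None,fx=5,fy=5))
"
```

```text
0 [[618.1, 10.5, 44.9], [613.3, -11.9, 50.7], [611.7, -24.4, 51.9], [610.8, -39.0, 51.6], [611.9, -59.5, 45.6]]
25 [[606.3, 11.6, 44.2], [601.6, -11.1, 52.0], [600.0, -23.5, 54.1], [599.2, -37.9, 53.1], [600.1, -58.6, 45.2]]
50 [[601.3, 22.1, -1.1], [590.4, -10.3, 53.8], [589.1, -22.6, 54.2], [588.1, -36.9, 54.1], [593.4, -67.1, 0.4]]
75 [[586.6, 23.4, -0.8], [579.7, -9.3, 53.7], [578.4, -21.7, 54.9], [577.4, -36.1, 54.4], [578.9, -66.2, -0.1]]
100 [[572.1, 24.6, 1.1], [569.1, -8.4, 54.9], [567.9, -20.8, 55.6], [566.8, -35.2, 55.1], [564.5, -65.4, 0.0]]
125 [[557.8, 26.5, 0.4], [558.6, -7.6, 56.7], [557.5, -19.9, 56.4], [556.4, -34.4, 56.5], [550.0, -64.8, -0.7]]
150 [[543.1, 28.6, -0.8], [548.1, -6.6, 57.1], [547.0, -19.1, 56.9], [545.8, -33.7, 56.5], [535.4, -64.0, 0.2]]
175 [[528.5, 30.3, 0.8], [537.4, -5.4, 57.0], [536.4, -18.2, 57.4], [535.3, -32.9, 57.8], [520.3, -63.7, -0.5]]
200 [[513.0, 32.8, -0.1], [526.6, -4.3, 58.0], [525.4, -17.2, 57.8], [524.2, -32.3, 57.8], [505.2, -63.1, 0.6]]
225 [[497.1, 35.3, 0.0], [515.8, -3.3, 59.9], [514.2, -16.3, 58.3], [513.2, -31.6, 59.1], [488.8, -63.1, -0.5]]
clk 7.2 pos [476.4 -15.2  39.3] [180.    4.   -4.7] n 1
0.5,0.11,0.06,0.58,0,-0,0.002
[ 0.06081528  0.16084283 -0.00496506]
```

View pics/s6.png

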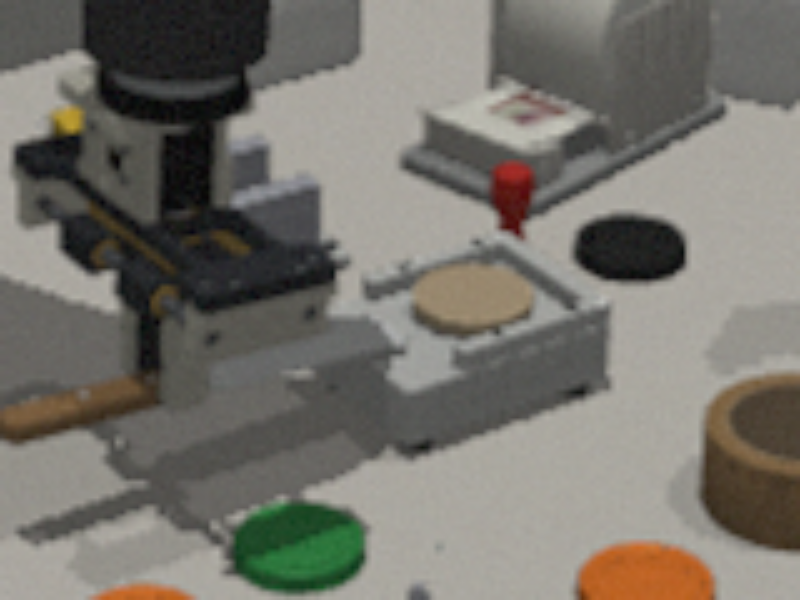

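The scene crop shows the blade low over the front of the bed's floor, pointing at the pad. The tip is about 4 mm above the floor, so I'll lower until contact.

Emit:
move_arm --moves '[0.5,0,0,0.25,0,0,0,0.5,0,0,0.1,0,0,0,0.5,0,0,0,0,0,0,0.5,0,0,0,0,0,0]'

```text
clock: 7.7
tool_pos: [0.4762, -0.0158, 0.0355]
orientation: [-180.0, 4.0, -4.7]
force: [0.2, 0.4, -0.9]
opening: 0.0199
gripper_force: 30.0
```

Emit:
move_arm --moves '[0.5,0,0,0.05,0,0,0,0.5,0,0,0,0,0,0,0.5,0,0,0,0,0,0]'

```text
clock: 8.0
tool_pos: [0.4761, -0.0158, 0.0349]
orientation: [180.0, 4.0, -4.7]
force: [0.1, 0.5, -0.2]
opening: 0.0196
gripper_force: 30.0
```

Emit:
move_arm --moves '[0.5,0,0,0.05,0,0,0,0.5,0,0,0,0,0,0,0.5,0,0,0,0,0,0]'

```text
clock: 8.3
tool_pos: [0.476, -0.0158, 0.0344]
orientation: [180.0, 4.0, -4.7]
force: [0.1, -0.1, -0.6]
opening: 0.0192
gripper_force: 30.0
```

Emit:
move_arm --moves '[0.5,0,0,0.05,0,0,0,0.5,0,0,0,0,0,0,0.5,0,0,0,0,0,0]'

```text
clock: 8.6
tool_pos: [0.476, -0.0158, 0.0339]
orientation: [180.0, 4.0, -4.7]
force: [-0.6, -0.2, -1.0]
opening: 0.0199
gripper_force: 30.0
```

Emit:
move_arm --moves '[0.5,0,0,0.05,0,0,0,0.5,0,0,0,0,0,0,0.5,0,0,0,0,0,0]'

```text
clock: 8.9
tool_pos: [0.476, -0.0157, 0.0334]
orientation: [-180.0, 4.0, -4.7]
force: [-0.2, -0.5, -0.3]
opening: 0.0196
gripper_force: 30.0
```

Emit:
move_arm --moves '[0.5,0,0,0.05,0,0,0,0.5,0,0,0,0,0,0,0.5,0,0,0,0,0,0]'

```text
clock: 9.2
tool_pos: [0.476, -0.0157, 0.0329]
orientation: [-180.0, 4.0, -4.7]
force: [0.4, -0.3, -0.7]
opening: 0.0196
gripper_force: 30.0
```

```bash
python3 -c "
from h import *
p,d,m=wrist('w7'); P=cloud(m,d,True)
B=np.round(np.array([P[v,290:345].mean(0) for v in range(0,226,8)])*1000,1); 
print(np.polyfit(B[:,0],B[:,2],1),B[:4],B[-1]); 
print('floor',np.nanmedian(P[0:20,232:255,2]),np.nanmedian(P[0:20,385:405,2]))
p,d,m=load('pics/w6.npz'); P=cloud(m,d,True);B=np.round(np.array([P[v,290:345].mean(0) for v in range(0,226,8)])*1000,1);print(np.polyfit(B[:,0],B[:,2],1))
from plant import ctrl
o=ctrl.get_obs();print(o['force'],o['moment'],o['tool_pos'])
"
```

```text
** On entry to DLASCL parameter number  4 had an illegal value
 ** On entry to DLASCL parameter number  4 had an illegal value
 ** On entry to DLASCL parameter number  4 had an illegal value
 ** On entry to DLASCL parameter number  4 had an illegal value
 ** On entry to DLASCL parameter number  5 had an illegal value
 ** On entry to DLASCL parameter number  4 had an illegal valueTraceback (most recent call last):
  File "<string>", line 5, in <module>
    print(np.polyfit(B[:,0],B[:,2],1),B[:4],B[-1]);
          ~~~~~~~~~~^^^^^^^^^^^^^^^^^
    c, resids, rank, s = lstsq(lhs, rhs, rcond)
                         ~~~~~^^^^^^^^^^^^^^^^^
    x, resids, rank, s = _umath_linalg.lstsq(a, b, rcond,
                         ~~~~~~~~~~~~~~~~~~~^^^^^^^^^^^^^
                                             signature=signature)
                                             ^^^^^^^^^^^^^^^^^^^^
    raise LinAlgError("SVD did not converge in Linear Least Squares")
numpy.linalg.LinAlgError: SVD did not converge in Linear Least Squares
```

```bash
cat >> h.py <<'E'
def blade(f,z):
    p,d,m=load(f'pics/{f}.npz'); P=cloud(m,d,True)
    B=np.array([np.nanmedian(P[v,300:340],0) for v in range(0,226,8)])*1000; c=np.polyfit(B[:,0],B[:,2],1)
    print(f,'slope deg',np.degrees(np.arctan(c[0])),'tip top z at tcp+142:',np.polyval(c,z),'floor',np.nanmedian(P[0:20,232:250,2]),np.nanmedian(P[0:20,388:405,2]))
E
python3 -c "
from h import *
blade('w6',617.5);blade('w7',617)
from plant import ctrl
o=ctrl.get_obs();print(o['force'],o['moment'],o['tool_pos'])
"
```

```text
w6 slope deg -4.003302833116276 tip top z at tcp+142: 51.88136567363885 floor 0.04479347316248122 0.04485261901621369
w7 slope deg -3.8573608981988716 tip top z at tcp+142: 46.488310388724024 floor 0.04491304018395184 0.04483092868933415
[-0.07563469  1.04368692 -0.32440432] [-0.01196544 -0.28269553  0.00030327] [ 0.47599037 -0.0157273   0.03294872]
```

Emit:
move_arm --moves '[0.5,0,0,0.03,0,0,0,0.5,0.5,0,-0.035,0,0,0,0.5,0.5,0,-0.035,0,0,0,0.5,0.5,0,-0.035,0,0,0,0.5,0.5,0,-0.035,0,0,0]'

```text
clock: 9.75
tool_pos: [0.4965, -0.0174, 0.0326]
orientation: [180.0, 4.0, -4.7]
force: [-0.7, -0.4, -0.8]
opening: 0.0197
gripper_force: 30.0
```

Emit:
move_arm --moves '[0.5,0.5,0,-0.035,0,0,0,0.5,0.5,0,-0.035,0,0,0,0.5,0.5,0,-0.035,0,0,0,0.5,0.5,0,-0.035,0,0,0]'

```text
clock: 10.15
tool_pos: [0.516, -0.0192, 0.0325]
orientation: [180.0, 4.0, -4.8]
force: [-1.0, 0.1, -0.2]
opening: 0.0196
gripper_force: 30.0
```

```bash
python3 -c "
from h import *
from plant import vision,ctrl
o=ctrl.get_obs();print(o['force'],o['moment'],o['tool_pos'])
p,d=vision.snapshot('scene'); cv2.imwrite('pics/s8.png',cv2.resize(p[210:290,290:390,::-1],None,fx=6,fy=6))
p,d=vision.snapshot('top'); m=vision.camera_model('top');P=cloud(m,d);hsv=cv2.cvtColor(p,cv2.COLOR_RGB2HSV)
B=np.zeros((480,640),bool);B[165:235,300:355]=1
Q=P[B&(hsv[...,1]>50)&(hsv[...,0]<25)&(P[...,2]>.03)];print(len(Q),rect(Q),np.median(Q,0))
"
```

```text
[-1.02021653  0.09957132 -0.24535845] [-0.04430912  0.00391498 -0.00135675] [ 0.5160253  -0.01919159  0.03251377]
315 (array([645. , -27.7]), array([ 64.2, 148. ]), 83.2) [ 0.69995032 -0.03174454  0.05774561]
```

View pics/s8.png

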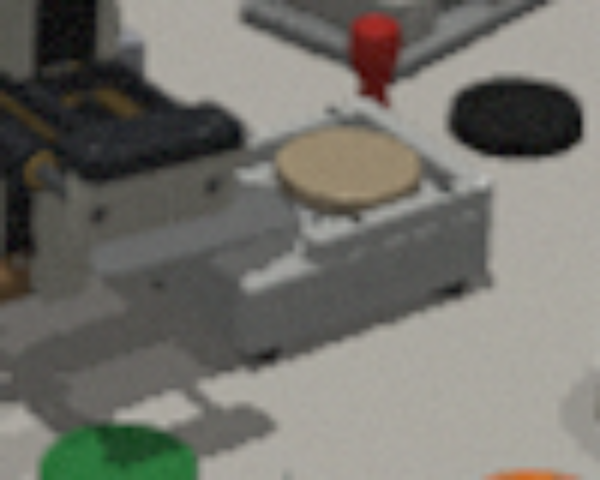

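The blade tip has reached the pad and the pad is near the back wall. I'll keep going under it.

Emit:
move_arm --moves '[0.5,0.5,0,-0.035,0,0,0,0.5,0.5,0,-0.035,0,0,0,0.5,0.5,0,-0.035,0,0,0,0.5,0.5,0,-0.035,0,0,0]'

```text
clock: 10.65
tool_pos: [0.5363, -0.0207, 0.0326]
orientation: [-180.0, 4.0, -4.7]
force: [-0.6, 0.0, -0.5]
opening: 0.0195
gripper_force: 30.0
```

Emit:
move_arm --moves '[0.5,0.5,0,-0.035,0,0,0,0.5,0.5,0,-0.035,0,0,0,0.5,0.5,0,-0.035,0,0,0,0.5,0.5,0,-0.035,0,0,0]'

```text
clock: 11.05
tool_pos: [0.556, -0.0225, 0.0325]
orientation: [180.0, 4.0, -4.8]
force: [-1.1, -0.4, -0.4]
opening: 0.0195
gripper_force: 30.0
```

```bash
python3 -c "
from h import *
from plant import vision,ctrl
o=ctrl.get_obs();print(o['force'],o['moment'],o['tool_pos'])
p,d=vision.snapshot('scene'); m=vision.camera_model('scene');cv2.imwrite('pics/s9.png',cv2.resize(p[210:290,290:390,::-1],None,fx=6,fy=6))
P=cloud(m,d);hsv=cv2.cvtColor(p,cv2.COLOR_RGB2HSV)
B=np.zeros((480,640),bool);B[215:255,325:372]=1
Q=P[B&(hsv[...,1]>45)&(hsv[...,0]<25)&(P[...,2]>.05)];A=np.c_[Q[:,:2]-Q[:,:2].mean(0),np.ones(len(Q))];print(len(Q),rect(Q),np.median(Q,0),np.linalg.lstsq(A,Q[:,2],rcond=None)[0])
p,d,m=wrist('w9');blade('w9',o['tool_pos'][0]*1000+142)
"
```

```text
[-1.14434937 -0.41430643 -0.38551489] [ 0.04955015  0.29324764 -0.03743501] [ 0.55599049 -0.02246434  0.03249567]
261 (array([674.8, -42.3]), array([256.5,  63.7]), 32.0) [ 0.69089887 -0.03998351  0.05771884] [-0.43076538  0.35974691  0.0608813 ]
w9 slope deg 6.909588879536559 tip top z at tcp+142: 61.7619618343884 floor 0.0595742657626217 0.059479358960399575
```

View pics/s9.png

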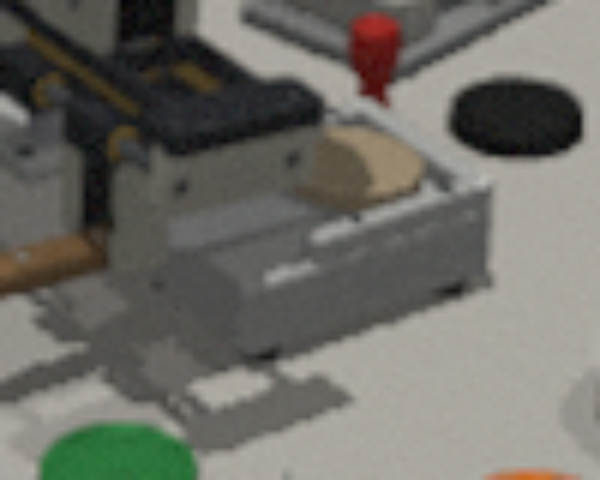

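```bash
cat >> h.py <<'E'
from scipy.optimize import least_squares
def padw(f,rmax=200,z0=.05,rad=34.0,fish=True,box=None):
    p,d,m=load(f'pics/{f}.npz'); P=cloud(m,d,fish)*1000; hsv=cv2.cvtColor(p,cv2.COLOR_RGB2HSV)
    k=(hsv[...,1]>45)&(hsv[...,0]<25)&(P[...,2]>z0*1000)
    B=np.zeros_like(k); 
    if box is None: B[:rmax]=1
    else: B[box[2]:box[3],box[0]:box[1]]=1
    k=cv2.morphologyEx((k&B).astype(np.uint8),cv2.MORPH_OPEN,np.ones((3,3)))
    n,l,s,_=cv2.connectedComponentsWithStats(k)
    if n<2: print('none'); return
    k=l==1+np.argmax(s[1:,4]); Q=P[k]
    zt=np.percentile(Q[:,2],60); c0=np.median(Q,0)
    T=Q
    for _ in range(6):
        A=np.c_[T[:,:2]-c0[:2],np.ones(len(T))]; c=np.linalg.lstsq(A,T[:,2],rcond=None)[0]
        r=Q[:,2]-np.c_[Q[:,:2]-c0[:2],np.ones(len(Q))]@c; T=Q[np.abs(r)<2]
    xy=T[:,:2].astype(np.float32); h=cv2.convexHull(xy)[:,0]
    # keep hull points that are not on the picture's border
    fit=lambda q:np.hypot(*(h-q).T)-rad
    v,u=np.nonzero(k); print(f,'px',len(Q),'rows',v.min(),v.max(),'cols',u.min(),u.max(),'z mean',np.round(c[2],1),'slope deg x,y',np.round(np.degrees(np.arctan(c[:2])),1))
    s=least_squares(fit,xy.mean(0)+[5,0],loss='soft_l1'); print('  centre fix r',np.round(s.x,1),'rms',np.round(np.sqrt(np.mean(s.fun**2)),2),'rect',rect(T/1000),'xrange',T[:,0].min(),T[:,0].max(),'y',T[:,1].min(),T[:,1].max())
E
python3 -c "
from h import *
padw('w9')
p,d,m=load('pics/w9.npz'); P=cloud(m,d,True)*1000
for v in range(0,130,12): print(v,np.round(P[v,[240,280,320,360,400]]).tolist())
"
```

```text
none
0 [[693.0, -3.0, 59.0], [690.0, -18.0, 60.0], [688.0, -33.0, 60.0], [688.0, -49.0, 60.0], [688.0, -65.0, 58.0]]
12 [[687.0, -3.0, 60.0], [685.0, -18.0, 60.0], [684.0, -33.0, 60.0], [683.0, -48.0, 59.0], [683.0, -64.0, 59.0]]
24 [[682.0, -2.0, 60.0], [680.0, -18.0, 60.0], [679.0, -33.0, 60.0], [678.0, -48.0, 60.0], [677.0, -63.0, 60.0]]
36 [[677.0, -2.0, 60.0], [675.0, -17.0, 61.0], [674.0, -32.0, 61.0], [673.0, -47.0, 60.0], [675.0, -67.0, 45.0]]
48 [[675.0, 2.0, 45.0], [671.0, -17.0, 59.0], [669.0, -32.0, 61.0], [668.0, -47.0, 61.0], [669.0, -66.0, 46.0]]
60 [[670.0, 2.0, 45.0], [666.0, -17.0, 62.0], [664.0, -31.0, 61.0], [663.0, -47.0, 60.0], [664.0, -66.0, 44.0]]
72 [[664.0, 2.0, 46.0], [661.0, -16.0, 62.0], [659.0, -31.0, 63.0], [658.0, -46.0, 62.0], [659.0, -65.0, 45.0]]
84 [[659.0, 3.0, 45.0], [657.0, -14.0, 49.0], [655.0, -31.0, 62.0], [654.0, -48.0, 45.0], [653.0, -65.0, 43.0]]
96 [[654.0, 4.0, 45.0], [652.0, -14.0, 49.0], [650.0, -30.0, 48.0], [649.0, -47.0, 45.0], [648.0, -65.0, 45.0]]
108 [[649.0, 4.0, 45.0], [647.0, -13.0, 50.0], [645.0, -30.0, 50.0], [644.0, -47.0, 44.0], [643.0, -65.0, 44.0]]
120 [[643.0, 5.0, 45.0], [642.0, -13.0, 51.0], [640.0, -29.0, 49.0], [638.0, -47.0, 44.0], [638.0, -64.0, 45.0]]
```

Depth shows the pad's front edge raised on the blade: its top is at 62 mm in front and 59 mm behind, against the back wall. I'll go in 15 mm more, then level and lift slowly.

Emit:
move_arm --moves '[0.5,0.5,0,-0.035,0,0,0,0.5,0.5,0,-0.035,0,0,0,0.5,0.5,0,-0.035,0,0,0,0.5,0,0,0,0,0,0]'

```text
clock: 11.55
tool_pos: [0.5719, -0.0236, 0.0326]
orientation: [-180.0, 4.0, -4.7]
force: [0.4, -0.2, -0.5]
opening: 0.0194
gripper_force: 30.0
```

Emit:
move_arm --moves '[0.5,0,0,-0.05,0,0.015,0,0.5,0,0,-0.05,0,0.015,0,0.5,0,0,-0.05,0,0.015,0,0.5,0,0,-0.05,0,0.015,0,0.5,0,0,-0.05,0,0.015,0,0.5,0,0,-0.1,0,0.005,0,0.5,0,0,0,0,0,0,0.5,0,0,0,0,0,0]'

```text
clock: 12.35
tool_pos: [0.5711, -0.0236, 0.0363]
orientation: [-180.0, -0.6, -4.7]
force: [0.5, 0.6, -1.2]
opening: 0.0194
gripper_force: 30.0
```

```bash
python3 -c "
from h import *
from plant import ctrl
p,d,m=wrist('w10')
o=ctrl.get_obs();print(o['force'],o['moment'],o['tool_pos'],o['orientation'])
P=cloud(m,d,True)*1000
for v in range(0,190,14): print(v,np.round(P[v,[200,240,280,300,320,340,360,400,440]]).tolist())
print(p[60,[280,320,360]],p[150,320])
"
```

```text
[ 0.6284788   0.44812475 -0.78553114] [-0.02833672  0.08283482  0.01444045] [ 0.57114398 -0.02357443  0.03620367] [-179.99697016   -0.58043753   -4.74016745]
0 [[736.0, 34.0, 1.0], [715.0, 1.0, 46.0], [702.0, -19.0, 74.0], [702.0, -27.0, 72.0], [701.0, -34.0, 73.0], [701.0, -42.0, 71.0], [700.0, -50.0, 73.0], [709.0, -73.0, 45.0], [725.0, -109.0, -0.0]]
14 [[727.0, 34.0, 2.0], [699.0, -3.0, 72.0], [697.0, -19.0, 72.0], [695.0, -26.0, 72.0], [695.0, -34.0, 73.0], [694.0, -42.0, 72.0], [694.0, -49.0, 72.0], [702.0, -72.0, 45.0], [716.0, -108.0, 0.0]]
28 [[718.0, 35.0, 1.0], [693.0, -3.0, 72.0], [690.0, -18.0, 73.0], [690.0, -26.0, 72.0], [689.0, -33.0, 72.0], [689.0, -41.0, 71.0], [688.0, -49.0, 73.0], [688.0, -65.0, 72.0], [707.0, -107.0, -1.0]]
42 [[710.0, 36.0, -2.0], [687.0, -2.0, 73.0], [685.0, -18.0, 73.0], [684.0, -25.0, 72.0], [683.0, -33.0, 71.0], [682.0, -41.0, 73.0], [682.0, -48.0, 72.0], [682.0, -64.0, 73.0], [698.0, -106.0, -1.0]]
56 [[700.0, 36.0, 1.0], [681.0, -2.0, 72.0], [679.0, -17.0, 72.0], [678.0, -25.0, 72.0], [677.0, -32.0, 73.0], [677.0, -40.0, 71.0], [677.0, -48
[... 1216 characters left out ...]
0, -67.0, 45.0], [638.0, -102.0, -1.0]]
154 [[641.0, 42.0, 1.0], [641.0, 8.0, 44.0], [640.0, -13.0, 60.0], [639.0, -21.0, 59.0], [638.0, -29.0, 60.0], [638.0, -38.0, 59.0], [636.0, -48.0, 44.0], [635.0, -67.0, 44.0], [629.0, -101.0, -1.0]]
168 [[633.0, 44.0, -1.0], [634.0, 9.0, 45.0], [634.0, -12.0, 60.0], [633.0, -20.0, 59.0], [632.0, -29.0, 59.0], [632.0, -37.0, 59.0], [629.0, -47.0, 45.0], [628.0, -66.0, 45.0], [621.0, -101.0, -1.0]]
182 [[624.0, 45.0, 1.0], [628.0, 9.0, 45.0], [628.0, -11.0, 59.0], [627.0, -20.0, 59.0], [626.0, -28.0, 60.0], [626.0, -37.0, 59.0], [623.0, -47.0, 45.0], [621.0, -66.0, 45.0], [612.0, -101.0, -0.0]]
[[192 182 164]
 [193 183 165]
 [193 183 166]] [137 141 142]
```

Pad lies level on the blade (pad top 72 mm, blade top 60 mm). I'll fit its centre and plan the carry to the rest.

```bash
cat >> h.py <<'E'
def padc(f,z0,z1,tool=True,rmax=260,o=None):
    p,d,m=load(f'pics/{f}.npz'); P=cloud(m,d,True)*1000
    k=((P[...,2]>z0)&(P[...,2]<z1)); k[rmax:]=0; k[:,:180]=0;k[:,460:]=0
    k=cv2.morphologyEx(k.astype(np.uint8),cv2.MORPH_OPEN,np.ones((5,5)))
    n,l,s,_=cv2.connectedComponentsWithStats(k); k=(l==1+np.argmax(s[1:,4])).astype(np.uint8)
    zt=np.median(P[k>0][:,2])
    c=max(cv2.findContours(k,cv2.RETR_EXTERNAL,cv2.CHAIN_APPROX_NONE)[0],key=len)[:,0]; c=c[c[:,1]>2]
    Q=plane(m,c[:,0],c[:,1],zt/1000,True)[:,:2]*1000
    s=least_squares(lambda q:np.hypot(*(Q-q[:2]).T)-34,Q.mean(0)+[8,0],loss='soft_l1'); print(f,'centre',np.round(s.x,1),'rms',round(float(np.sqrt(np.mean(s.fun**2))),2),'ztop',zt,len(Q)); return s.x/1000,zt/1000
E
python3 -c "
from h import *
from plant import ctrl
c,z=padc('w10',67,78); o=ctrl.get_obs(); A=R.from_euler('xyz',o['orientation'],degrees=True)
print('pad in tool',A.inv().apply(np.r_[c,z-.012]-o['tool_pos']))
a=np.radians(BY); q=c-BED; print('in bed',q[0]*np.cos(a)+q[1]*np.sin(a),-q[0]*np.sin(a)+q[1]*np.cos(a))
"
```

```text
w10 centre [684.1 -31.6] rms 0.83 ztop 72.14786173928192 352
pad in tool [ 0.11346324 -0.00134659 -0.02279586]
in bed 0.0064783922841318625 0.0016575384514909508
```

Emit:
move_arm --moves '[0.5,0,0,-0.3,0,0,0,0.5,-0.2,0,-0.7,0,0,0,0.5,-0.2,0,-1.0,0,0,0,0.5,0,0,-1.0,0,0,0,0.5,0,0,-0.7,0,0,0,0.5,0,0,-0.3,0,0,0,0.5,0,-0.3,0,0,0,0,0.5,0,-0.7,0,0,0,0]'

```text
clock: 13.2
tool_pos: [0.5671, -0.0133, 0.0759]
orientation: [-180.0, -0.6, -4.8]
force: [-0.1, -0.2, -1.6]
opening: 0.0196
gripper_force: 30.0
```

```bash
python3 -c "
from h import *
tipto(REST,RY,0,0,.092,pitch=-.5,tool=np.array([.1135,-.0013,-.0228]),n=16)
"
```

```text
clk 13.2 pos [567.1 -13.3  75.9] [-180.    -0.6   -4.8] n 16
0.5,-0.18,-1.19,0.05,-0,-0,0.002
0.5,-0.19,-1.19,0.05,-0,-0,0.002
0.5,-0.19,-1.19,0.05,-0,-0,0.002
0.5,-0.19,-1.19,0.05,-0,-0,0.002
0.5,-0.19,-1.19,0.05,-0,-0,0.002
0.5,-0.2,-1.19,0.05,-0,-0,0.002
0.5,-0.2,-1.18,0.05,-0,-0,0.002
0.5,-0.2,-1.18,0.05,-0,-0,0.002
0.5,-0.21,-1.18,0.05,-0,-0,0.002
0.5,-0.21,-1.18,0.05,-0,-0,0.002
0.5,-0.21,-1.18,0.05,-0,-0,0.002
0.5,-0.21,-1.18,0.05,-0,-0,0.002
0.5,-0.22,-1.18,0.05,-0,-0,0.002
0.5,-0.22,-1.18,0.05,-0,-0,0.002
0.5,-0.22,-1.18,0.05,-0,-0,0.002
0.5,-0.23,-1.18,0.05,-0,-0,0.002
```

Emit:
move_arm --moves '[0.5,-0.2,-1.0,0,0,0,0.002,0.5,-0.2,-1.2,0,0,0,0.002,0.5,-0.2,-1.2,0,0,0,0.003,0.5,-0.2,-1.2,0,0,0,0.003,0.5,-0.2,-1.2,0,0,0,0.003,0.5,-0.2,-1.2,0,0,0,0.003,0.5,-0.2,-1.2,0,0,0,0.003,0.5,-0.2,-1.2,0,0,0,0.003]'

```text
clock: 14.0
tool_pos: [0.56, 0.0829, 0.0759]
orientation: [-180.0, -0.6, -6.0]
force: [0.4, -0.5, -1.9]
opening: 0.0193
gripper_force: 30.0
```

Emit:
move_arm --moves '[0.5,-0.2,-1.2,0,0,0,0.003,0.5,-0.2,-1.2,0,0,0,0.003,0.5,-0.2,-1.2,0,0,0,0.003,0.5,-0.2,-1.2,0,0,0,0.003,0.5,-0.2,-1.2,0,0,0,0.003,0.5,-0.2,-1.0,0,0,0,0,0.5,-0.2,-0.6,0,0,0,0,0.5,0,-0.3,0,0,0,0]'

```text
clock: 14.8
tool_pos: [0.5549, 0.1625, 0.0758]
orientation: [-180.0, -0.6, -6.8]
force: [0.4, -0.6, -1.0]
opening: 0.0194
gripper_force: 30.0
```

Emit:
move_arm --moves '[0.5,0,-0.1,0,0,0,0,0.5,0,0,0,0,0,0]'

```text
clock: 15.0
tool_pos: [0.5552, 0.1627, 0.0758]
orientation: [-180.0, -0.6, -6.9]
force: [-0.2, 1.2, -1.1]
opening: 0.0197
gripper_force: 30.0
```

```bash
cat > meas.py <<'E'
import sys
from h import *
from plant import ctrl
f,z0,z1=sys.argv[1],float(sys.argv[2]),float(sys.argv[3])
wrist(f); c,z=padc(f,z0,z1); o=ctrl.get_obs(); A=R.from_euler('xyz',o['orientation'],degrees=True)
t=A.inv().apply(np.r_[c,z-.012]-o['tool_pos']); print('pad in tool',t,o['tool_pos'],o['orientation'],o['force'])
a=np.radians(RY); q=c-REST; print('in rest',q[0]*np.cos(a)+q[1]*np.sin(a),-q[0]*np.sin(a)+q[1]*np.cos(a))
E
python3 meas.py w11 100 122
python3 -c "
from h import *
p,d,m=load('pics/w11.npz'); P=cloud(m,d,True)*1000
for v in range(0,130,8): print(v,np.round(P[v,190:460:18]).tolist() if v%24==0 else '')
k=(P[...,2]>50)&(P[...,2]<60); k[230:]=0; print(k.sum(), rect(P[k]/1000) if k.sum()>5 else '')
"
```

```text
w11 centre [667.9 150.3] rms 0.84 ztop 111.61752208247307 354
pad in tool [ 0.11359756 -0.00140136 -0.02272716] [0.55516079 0.16254279 0.07576942] [-179.98628976   -0.56577755   -6.8792527 ] [-0.57422556  0.10973969 -1.76688359]
in rest 0.003276433865591244 -0.015365440900806646
0 [[741.0, 233.0, -1.0], [737.0, 219.0, 0.0], [734.0, 206.0, 0.0], [731.0, 194.0, 0.0], [688.0, 169.0, 112.0], [687.0, 162.0, 111.0], [685.0, 155.0, 112.0], [685.0, 148.0, 111.0], [684.0, 142.0, 112.0], [683.0, 135.0, 112.0], [683.0, 128.0, 111.0], [720.0, 95.0, -1.0], [719.0, 82.0, 1.0], [719.0, 69.0, 1.0], [719.0, 56.0, 1.0]]
8 
16 
24 [[722.0, 234.0, -1.0], [719.0, 221.0, -0.0], [698.0, 196.0, 57.0], [679.0, 177.0, 113.0], [678.0, 170.0, 111.0], [677.0, 163.0, 111.0], [675.0, 157.0, 111.0], [674.0, 150.0, 111.0], [674.0, 143.0, 111.0], [673.0, 136.0, 112.0], [672.0, 129.0, 112.0], [672.0, 122.0, 112.0], [701.0, 85.0, -0.0], [700.0, 72.0, -0.0], [701.0, 58.0, -1.0]]
32 
40 
48 [[704.0, 236.0, 1.0], [701.0, 223.0, 0.0], [684.0, 198.0, 56.0], [669.0, 178.0, 112.0], [668.0, 171.0, 111.0], [667.0, 165.0, 111.0]
[... 593 characters left out ...]
1.0], [658.0, 201.0, 55.0], [657.0, 193.0, 47.0], [649.0, 174.0, 112.0], [647.0, 167.0, 113.0], [647.0, 160.0, 112.0], [646.0, 153.0, 112.0], [645.0, 146.0, 111.0], [644.0, 140.0, 111.0], [644.0, 133.0, 111.0], [650.0, 104.0, -0.0], [649.0, 91.0, -0.0], [648.0, 79.0, 2.0], [647.0, 65.0, -0.0]]
104 
112 
120 [[652.0, 243.0, -1.0], [649.0, 230.0, -1.0], [644.0, 203.0, 56.0], [643.0, 195.0, 44.0], [643.0, 190.0, 9.0], [639.0, 169.0, 99.0], [637.0, 161.0, 111.0], [636.0, 154.0, 113.0], [636.0, 147.0, 111.0], [635.0, 140.0, 100.0], [634.0, 118.0, -1.0], [633.0, 106.0, 0.0], [632.0, 93.0, 0.0], [631.0, 80.0, -0.0], [630.0, 67.0, -0.0]]
128 
6298 (array([680.7,  62.5]), array([292.6,  93.1]), 87.3)
```

Emit:
move_arm --moves '[0.5,-0.1,-0.3,0,0,0,0,0.5,-0.1,-0.6,0,0,0,0.002,0.5,-0.1,-0.4,0,0,0,0,0.5,0,-0.2,0,0,0,0,0.5,0,0,0,0,0,0,0.5,0,0,0,0,0,0]'

```text
clock: 15.65
tool_pos: [0.5539, 0.1782, 0.0757]
orientation: [-180.0, -0.6, -7.0]
force: [-0.0, 0.1, -2.7]
opening: 0.0197
gripper_force: 30.0
```

```bash
python3 meas.py w12 100 122
cat > rail.py <<'E'
import sys
from h import *
p,d,m=load(f'pics/{sys.argv[1]}.npz'); P=cloud(m,d,True)*1000
k=(P[...,2]>53)&(P[...,2]<59); k[260:]=0
k=cv2.morphologyEx(k.astype(np.uint8),cv2.MORPH_OPEN,np.ones((3,3)));n,l,s,_=cv2.connectedComponentsWithStats(k)
for i in range(1,n):
    if s[i,4]<60: continue
    Q=P[l==i]; a=np.radians(RY); q=(Q[:,:2]-REST*1000)@np.array([[np.cos(a),-np.sin(a)],[np.sin(a),np.cos(a)]])
    print(s[i],'x',np.round(np.percentile(q[:,0],[1,99]),1),'y',np.round(np.percentile(q[:,1],[2,98]),1),'med',np.round(np.median(Q,0)), rect(Q/1000))
E
python3 rail.py w12
```

```text
w12 centre [666.5 165.6] rms 0.7 ztop 111.57073798005717 332
pad in tool [ 0.11345115 -0.00131361 -0.02272359] [0.55392742 0.1780527  0.07572967] [-179.98226749   -0.56471615   -6.9753296 ] [-0.74294325 -0.29289045 -1.27516107]
in rest 1.87601090995637e-05 -0.00040095315128016185
[ 549    0   22  107 1597] x [-11.   56.8] y [-155.  -143.9] med [670.  16.  57.] (array([671.5,  14.1]), array([13.2, 70.4]), 84.7)
[239  85  30  36 582] x [-30.1 -11.6] y [26.7 41.5] med [646. 205.  56.] (array([650.3, 201.9]), array([16.1, 19.5]), 82.5)
[359 103  24  18 255] x [-30.6 -21.3] y [-35.2 -23.3] med [636. 139.  56.] (array([637.2, 140.5]), array([13.1,  9.2]), 87.2)
```

```bash
cat >> rail.py <<'E'
print('strips')
a=np.radians(RY); q=(P[...,:2]-REST*1000)@np.array([[np.cos(a),-np.sin(a)],[np.sin(a),np.cos(a)]])
for x0 in (-31,-28,-25,-22,-19,-16,-13):
    K=(q[...,0]>x0)&(q[...,0]<x0+3)&(P[...,2]>54)&(P[...,2]<58); K[260:]=0
    s=q[...,1][K]; L=s[(s>15)&(s<60)]; G=s[(s<-15)&(s>-60)]
    print(x0,[np.round(np.percentile(t,[2,98]),1) if len(t)>4 else len(t) for t in (G,L)])
E
python3 rail.py w12
```

```text
[ 549    0   22  107 1597] x [-11.   56.8] y [-155.  -143.9] med [670.  16.  57.] (array([671.5,  14.1]), array([13.2, 70.4]), 84.7)
[239  85  30  36 582] x [-30.1 -11.6] y [26.7 41.5] med [646. 205.  56.] (array([650.3, 201.9]), array([16.1, 19.5]), 82.5)
[359 103  24  18 255] x [-30.6 -21.3] y [-35.2 -23.3] med [636. 139.  56.] (array([637.2, 140.5]), array([13.1,  9.2]), 87.2)
strips
-31 [array([-34.5, -22.9]), array([26. , 41.1])]
-28 [array([-35.3, -26. ]), array([26.3, 41. ])]
-25 [array([-35.2, -29.7]), array([29.1, 41.1])]
-22 [array([-34.6, -32.9]), array([32.8, 41.6])]
-19 [0, array([35.2, 41.5])]
-16 [0, array([37.7, 41.3])]
-13 [0, array([39.7, 41.6])]
```

The wrist view puts the rails 3.2 mm further left than the top view did, so I'll shift 3.6 mm and check.

Emit:
move_arm --moves '[0.5,0,-0.2,0.3,0,0,0,0.5,0,-0.16,0.6,0,0,0,0.5,0,0,0.7,0,0,0,0.5,0,0,0.5,0,0,0,0.5,0,0,0.2,0,0,0,0.5,0,0,0,0,0,0,0.5,0,0,0,0,0,0]'

```text
clock: 16.4
tool_pos: [0.5548, 0.1816, 0.0528]
orientation: [-180.0, -0.6, -7.0]
force: [0.2, -0.9, -1.1]
opening: 0.0198
gripper_force: 30.0
```

```bash
sed -i 's/^BED=.*/BED=np.array([.6775,-.0327]); BY=-4.8; REST=np.array([.6669,.1692]); RY=-7.0/' h.py; python3 meas.py w13 78 100; python3 rail.py w13 | sed -n '/strips/,$p'
```

```text
w13 centre [667.3 169.1] rms 0.92 ztop 88.68106584291021 333
pad in tool [ 0.11338953 -0.00115508 -0.0225563 ] [0.55483159 0.18167019 0.05296444] [-179.97034378   -0.58661826   -6.97963013] [-0.01992927  0.17811847 -1.07859495]
in rest 0.00039942412580069777 -9.68239601758678e-05
strips
-31 [array([-37.5, -22.8]), array([22.9, 38. ])]
-28 [array([-37.6, -23.6]), array([23.3, 38. ])]
-25 [array([-37.9, -26.9]), array([26.7, 37.9])]
-22 [array([-38.1, -30.3]), array([30.1, 38.6])]
-19 [array([-38.2, -32.6]), array([32.4, 38.2])]
-16 [array([-38.1, -34.6]), array([34.7, 38.1])]
-13 [array([-38.2, -36. ]), array([36.1, 38.5])]
```

The pad is centred over the rails, within 0.5 mm. Sinking the blade.

Emit:
move_arm --moves '[0.5,0,0,0.4,0,0,0,0.5,0,0,0.6,0,0,0,0.5,0,0,0.4,0,0,0,0.5,0,0,0.2,0,0,0,0.5,0,0,0.2,0,0,0,0.5,0,0,0.2,0,0,0,0.5,0,0,0.2,0,0,0,0.5,0,0,0.3,0,0,0]'

```text
clock: 17.25
tool_pos: [0.5552, 0.1818, 0.0279]
orientation: [-180.0, -0.6, -7.0]
force: [0.2, -0.4, -1.3]
opening: 0.0198
gripper_force: 30.0
```

Emit:
move_arm --moves '[0.5,0,0,0.4,0,0,0,0.5,0,0,0.5,0,0,0,0.5,0,0,0.1,0,0,0,0.5,0,0,0,0,0,0]'

```text
clock: 17.65
tool_pos: [0.5549, 0.1815, 0.0174]
orientation: [180.0, -0.5, -7.0]
force: [-0.4, 0.6, -1.1]
opening: 0.0198
gripper_force: 30.0
```

```bash
python3 meas.py w14 62 73; python3 -c "
from h import *
p,d,m=load('pics/w14.npz'); P=cloud(m,d,True)*1000
for v in range(0,220,20): print(v,np.round(P[v,250:400:24]).tolist())"
```

```text
w14 centre [667.6 169. ] rms 0.66 ztop 67.84142667867776 351
pad in tool [ 0.11361082 -0.00116778 -0.0370342 ] [0.5550315  0.18158346 0.01768643] [-179.98870529   -0.56604236   -6.97412347] [ 0.64233515  0.35587021 -0.93527368]
in rest 0.0006950518859757872 -0.0001305684551058301
0 [[683.0, 190.0, 69.0], [682.0, 182.0, 67.0], [680.0, 174.0, 69.0], [679.0, 166.0, 68.0], [678.0, 157.0, 68.0], [678.0, 149.0, 67.0], [677.0, 140.0, 68.0]]
20 [[675.0, 191.0, 67.0], [674.0, 183.0, 67.0], [672.0, 175.0, 68.0], [671.0, 166.0, 67.0], [671.0, 158.0, 67.0], [670.0, 150.0, 67.0], [669.0, 142.0, 69.0]]
40 [[668.0, 192.0, 68.0], [666.0, 184.0, 68.0], [665.0, 175.0, 68.0], [664.0, 167.0, 67.0], [663.0, 159.0, 68.0], [662.0, 151.0, 68.0], [662.0, 142.0, 68.0]]
60 [[661.0, 193.0, 67.0], [659.0, 185.0, 68.0], [658.0, 176.0, 68.0], [657.0, 168.0, 68.0], [656.0, 160.0, 67.0], [655.0, 152.0, 67.0], [654.0, 143.0, 68.0]]
80 [[653.0, 194.0, 68.0], [652.0, 185.0, 68.0], [651.0, 177.0, 68.0], [650.0, 169.0, 68.0], [649.0, 161.0, 67.0], [648.0, 153.0, 67.0], [647.0, 144.0, 67.0]]
100 [[646.0, 195.0, 67.0], [64
[... 218 characters left out ...]
0], [635.0, 163.0, 69.0], [634.0, 150.0, 33.0], [633.0, 143.0, 55.0]]
140 [[631.0, 207.0, 11.0], [629.0, 195.0, 9.0], [629.0, 182.0, 41.0], [628.0, 172.0, 41.0], [626.0, 162.0, 41.0], [624.0, 147.0, 10.0], [623.0, 136.0, 12.0]]
160 [[620.0, 211.0, -0.0], [619.0, 198.0, 1.0], [620.0, 183.0, 41.0], [619.0, 173.0, 42.0], [618.0, 163.0, 42.0], [612.0, 147.0, 1.0], [611.0, 134.0, 0.0]]
180 [[610.0, 213.0, -0.0], [608.0, 200.0, -1.0], [612.0, 184.0, 40.0], [611.0, 174.0, 41.0], [610.0, 164.0, 41.0], [601.0, 148.0, -0.0], [600.0, 135.0, 0.0]]
200 [[598.0, 215.0, -1.0], [597.0, 201.0, -1.0], [603.0, 185.0, 40.0], [602.0, 175.0, 41.0], [601.0, 164.0, 40.0], [590.0, 149.0, -0.0], [589.0, 136.0, -1.0]]
```

The pad rests flat on the rails (top 68 mm) and the blade is clear below it (41 mm). I'll back out to the front and go to a free spot on the left.

Emit:
move_arm --moves '[0.5,-0.5,0,0,0,0,0,0.5,-1,0,0,0,0,0,0.5,-1.5,0,0,0,0,0,0.5,-2,0,0,0,0,0,0.5,-2,0,0,0,0,0,0.5,-1.5,0,0,0,0,0,0.5,-1,0,0,0,0,0,0.5,0,0,0,0,-0.01,0]'

```text
clock: 18.5
tool_pos: [0.4593, 0.1932, 0.0171]
orientation: [-180.0, 0.0, -6.9]
force: [0.8, 0.3, -1.2]
opening: 0.0195
gripper_force: 30.0
```

Emit:
move_arm --moves '[0.5,0,-2,0,0,0,0,0.5,0,-3.5,0,0,0,0,0.5,0,-3.5,0,0,0,0,0.5,0,-2,0,0,0,0,0.5,0,0,1,0,0,0,0.5,0,0,1,0,0,0,0.5,0,0,0.6,0,0,0,0.5,0,0,0,0,0,0]'

```text
clock: 19.3
tool_pos: [0.4734, 0.3007, -0.0105]
orientation: [179.9, 0.1, -7.0]
force: [-0.2, -0.7, -0.4]
opening: 0.0197
gripper_force: 30.0
```

```bash
python3 -c "
from h import *
from plant import ctrl
p,d,m=wrist('w15'); o=ctrl.get_obs(); print(o['tool_pos'],o['orientation'],o['force'])
P=cloud(m,d,True)*1000
for v in range(0,260,20): print(v,np.round(P[v,[290,320,350]],1).tolist())"
```

```text
[ 0.47377422  0.30114602 -0.00977496] [ 1.79933338e+02  5.30091449e-02 -7.02169495e+00] [ 0.30994553  0.42753365 -0.08700549]
0 [[608.4, 296.4, 12.4], [606.7, 284.1, 12.4], [605.5, 271.7, 12.2]]
20 [[599.3, 297.5, 12.5], [597.6, 285.2, 12.3], [596.1, 273.0, 13.1]]
40 [[590.3, 298.6, 12.9], [588.6, 286.4, 12.7], [587.6, 273.9, 11.4]]
60 [[581.7, 299.6, 12.6], [580.0, 287.4, 12.8], [578.7, 275.2, 12.7]]
80 [[573.1, 300.7, 13.4], [571.5, 288.5, 12.9], [570.2, 276.2, 12.2]]
100 [[564.9, 301.9, 11.2], [563.1, 289.5, 13.2], [561.7, 277.3, 13.3]]
120 [[556.4, 302.8, 12.9], [554.8, 290.6, 12.4], [553.4, 278.2, 12.2]]
140 [[548.1, 304.0, 12.8], [546.5, 291.6, 13.3], [545.0, 279.1, 11.8]]
160 [[539.7, 305.1, 12.4], [538.1, 292.6, 12.7], [536.6, 280.1, 12.8]]
180 [[531.3, 306.2, 13.4], [529.3, 293.7, 11.0], [528.1, 281.0, 12.5]]
200 [[522.6, 307.5, 12.6], [521.0, 294.7, 12.9], [519.2, 281.9, 11.9]]
220 [[513.9, 308.7, 13.3], [511.9, 295.8, 12.0], [510.6, 282.8, 12.8]]
240 [[504.9, 310.1, 13.3], [502.8, 297.0, 12.1], [501.3, 283.7, 12.4]]
```

Emit:
move_arm --moves '[0.5,0,0,0.3,0,0,0,0.5,0,0,0.2,0,0,0,0.5,0,0,0.13,0,0,0,0.5,0,0,0,0,0,0,4.5,0,0,0,0,0,0,4.5,0,0,0,0,0,0,4.5,0,0,0,0,0,0,4.5,0,0,0,0,0,0]'

```text
clock: 20.15
tool_pos: [0.4742, 0.3024, -0.0153]
orientation: [-180.0, -0.0, -7.0]
force: [-0.7, -0.1, -0.1]
opening: 0.0434
gripper_force: 0.0
```

Emit:
move_arm --moves '[6,0,0,0,0,0,0,8.7,0,0,-1,0,0,0,8.7,0,0,-3,0,0,0,8.7,0,0,-4.5,0,0,0,8.7,0,0,-4.5,0,0,0,8.7,0,0,-2,0,0,0,8.7,0,0,0,0,0,0,8.7,0,0,0,0,0,0]'

```text
clock: 20.95
tool_pos: [0.474, 0.3024, 0.1355]
orientation: [-179.9, -0.0, -7.0]
force: [-0.4, -0.3, -0.6]
opening: 0.0871
gripper_force: 0.0
```

```bash
python3 -c "
from h import *
from plant import ctrl
p,d,m=wrist('w16'); o=ctrl.get_obs(); print(o['tool_pos'],o['orientation'])
P=cloud(m,d,True)*1000
for v in range(60,300,20): print(v,np.round(P[v,[310,320,330]],1).tolist())
# pad on rest yaw: fingers close along rest x -> tool yaw -97; TCP over the pad centre
plan([.6673,.1690,.13],-97.0)"
```

```text
[0.4736292  0.30194284 0.1344519 ] [-1.79981639e+02  2.73493667e-02 -6.99076165e+00]
60 [[606.9, 293.7, 5.3], [605.9, 285.7, 5.5], [604.8, 277.6, 6.1]]
80 [[589.9, 295.8, 6.7], [589.0, 287.8, 6.1], [588.1, 279.7, 5.4]]
100 [[573.5, 297.9, 3.6], [572.4, 289.8, 6.2], [571.4, 281.7, 6.2]]
120 [[556.9, 300.0, 4.9], [555.9, 291.8, 5.4], [554.9, 283.7, 5.9]]
140 [[540.3, 302.1, 4.9], [539.2, 293.9, 3.9], [538.4, 285.7, 6.3]]
160 [[523.7, 304.2, 5.5], [522.8, 295.9, 6.4], [521.7, 287.7, 5.5]]
180 [[507.0, 306.3, 5.9], [506.0, 298.0, 6.5], [505.0, 289.6, 6.1]]
200 [[491.4, 308.1, 13.0], [490.7, 299.9, 14.4], [486.7, 291.6, 0.6]]
220 [[474.5, 310.3, 13.6], [473.4, 302.0, 13.3], [471.6, 293.6, 10.5]]
240 [[456.9, 312.6, 13.5], [456.5, 304.0, 15.4], [454.7, 295.6, 13.3]]
260 [[438.4, 315.0, 12.8], [437.8, 306.3, 13.8], [435.6, 297.7, 10.9]]
280 [[419.8, 317.5, 13.6], [418.9, 308.6, 14.0], [416.5, 299.9, 11.2]]
clk 21.0 pos [473.6 301.9 134.5] [-180.    0.   -7.] n 12
8.7,1.74,0.9,0.04,0,0,0.131
8.7,1.84,0.67,0.04,0,0,0.131
8.7,1.91,0.42,0.04,0,0,0.131
8.7,1.95,0.17,0.04,0,0,0.131
8.7,1.96,-0.09,0.04,0,0,0.131
8.7,1.93,-0.34,0.04,0,0,0.131
8.7,1.87,-0.59,0.04,0,0,0.131
8.7,1.77,-0.83,0.04,0,0,0.131
8.7,1.65,-1.05,0.04,0,0,0.131
8.7,1.5,-1.26,0.04,0,0,0.131
8.7,1.32,-1.44,0.04,0,0,0.131
8.7,1.12,-1.6,0.04,0,0,0.131
```

The spatula lies flat on the table. I'll go over the pad, turned so the fingers close along the rails and go down through the gap.

Emit:
move_arm --moves '[8.7,1.7,0.9,0,0,0,0.131,8.7,1.8,0.7,0,0,0,0.131,8.7,1.9,0.4,0,0,0,0.131,8.7,2.0,0.2,0,0,0,0.131,8.7,2.0,-0.1,0,0,0,0.131,8.7,1.9,-0.3,0,0,0,0.131,8.7,1.9,-0.6,0,0,0,0.131,8.7,1.8,-0.8,0,0,0,0.131]'

```text
clock: 21.8
tool_pos: [0.6026, 0.2114, 0.1327]
orientation: [179.8, -0.0, -67.3]
force: [-0.2, -0.0, -1.1]
opening: 0.0874
gripper_force: 0.0
```

Emit:
move_arm --moves '[8.7,1.6,-1.0,0,0,0,0.131,8.7,1.5,-1.3,0,0,0,0.131,8.7,1.3,-1.4,0,0,0,0.131,8.7,1.1,-1.6,0,0,0,0.131,8.7,0,0,0,0,0,0,8.7,0,0,0,0,0,0]'

```text
clock: 22.4
tool_pos: [0.6658, 0.1682, 0.1327]
orientation: [179.9, -0.1, -97.0]
force: [-0.4, -0.3, -0.4]
opening: 0.087
gripper_force: 0.0
```

```bash
python3 -c "
from h import *
from plant import ctrl
wrist('w17'); 
c,z=padc('w17',62,73,rmax=400)
plan(np.r_[c,.032],-97.0)"
```

```text
w17 centre [667.  168.4] rms 0.9 ztop 67.85970595928606 287
clk 22.45 pos [665.7 168.6 133.1] [179.9  -0.  -97. ] n 3
8.7,-0,-0.05,3.37,0.001,-0,0
8.7,0,-0.05,3.37,0.001,-0,0
8.7,0,-0.05,3.37,0.001,-0,0
```

Emit:
move_arm --moves '[8.7,0,-0.1,3,0,0,0,8.7,0,0,3,0,0,0,8.7,0,0,2.5,0,0,0,8.7,0,0,1.6,0,0,0,8.7,0,0,0,0,0,0,6,0,0,0,0,0,0,6,0,0,0,0,0,0,6,0,0,0,0,0,0]'

```text
clock: 23.25
tool_pos: [0.6682, 0.1692, 0.035]
orientation: [-179.9, 0.1, -97.0]
force: [0.5, -0.4, 0.2]
opening: 0.0682
gripper_force: 0.0
```

Emit:
move_arm --moves '[6,0,0,0,0,0,0,6,0,0,0,0,0,0,6,0,0,0,0,0,0,6,0,0,0,0,0,0]'

```text
clock: 23.65
tool_pos: [0.6681, 0.1692, 0.0349]
orientation: [-179.9, 0.1, -97.0]
force: [-2.3, 1.7, 6.0]
opening: 0.0667
gripper_force: 30.0
```

Emit:
move_arm --moves '[6,0,0,-0.5,0,0,0,6,0,0,-1,0,0,0,6,0,0,-2,0,0,0,6,0,0,-3,0,0,0,6,0,0,-3,0,0,0,6,0,0,0,0,0,0]'

```text
clock: 24.25
tool_pos: [0.6703, 0.1695, 0.1345]
orientation: [-179.6, 0.2, -97.0]
force: [-0.3, 0.7, -0.0]
opening: 0.0665
gripper_force: 30.0
```

```bash
cat > held.py <<'E'
import sys
from h import *
from plant import ctrl
f=sys.argv[1]; p,d,m=wrist(f); o=ctrl.get_obs(); P=cloud(m,d,True); A=R.from_euler('xyz',o['orientation'],degrees=True)
T=A.inv().apply((P-o['tool_pos']).reshape(-1,3)).reshape(P.shape)*1000; hsv=cv2.cvtColor(p,cv2.COLOR_RGB2HSV)
k=(hsv[...,1]>25)&(hsv[...,0]<30)&(np.hypot(T[...,0],T[...,1])<37)&(np.abs(T[...,2]+25)<25)
Q=T[k]; n=len(Q); print('n',n,'opening',o['opening'],o['gripper_force'],o['force'])
for _ in range(5):
    Am=np.c_[Q[:,:2],np.ones(len(Q))]; c=np.linalg.lstsq(Am,Q[:,2],rcond=None)[0]; Q=Q[np.abs(Q[:,2]-Am@c)<2]
print('plane tool: z',c[2],'slopes deg',np.degrees(np.arctan(c[:2])),'x',np.percentile(Q[:,0],[1,99]),'y',np.percentile(Q[:,1],[1,99]))
E
python3 held.py w18
python3 -c "
from h import *
plan([.474,-.247,.114],-66.6,n=13,op=6)"
```

```text
n 12219 opening 0.06626519321152556 29.999787266287967 [-0.96599725  0.61837199 -1.5760131 ]
plane tool: z -35.5468680620307 slopes deg [0.27416858 0.0320842 ] x [-30.37780727  32.39335367] y [-32.13645985  31.15044867]
clk 24.3 pos [669.  169.2 131.9] [-179.8    0.2  -97. ] n 13
6,3.36,1.1,0.12,-0,0,-0.041
6,3.31,1.23,0.12,-0,0,-0.041
6,3.26,1.37,0.12,-0,0,-0.041
6,3.2,1.5,0.13,-0,0,-0.041
6,3.14,1.63,0.13,-0,0,-0.041
6,3.07,1.76,0.13,-0,0,-0.041
6,3,1.88,0.13,-0,0,-0.041
6,2.92,2,0.13,-0,0,-0.041
6,2.83,2.12,0.13,-0,0,-0.041
6,2.74,2.23,0.13,-0,0,-0.041
6,2.65,2.34,0.13,-0,0,-0.041
6,2.55,2.45,0.13,-0,0,-0.041
6,2.45,2.55,0.14,-0,0,-0.041
```

The pad is held level and centred. I'll stop short of the nest to measure it from near.

```bash
python3 -c "
from h import *
plan([.445,-.160,.13],-66.6,n=11,op=6)"
```

```text
clk 24.3 pos [669.  169.2 131.9] [-179.8    0.2  -97. ] n 11
6,3.22,1.65,-0,-0,0,-0.048
6,3.14,1.81,0,-0,0,-0.048
6,3.05,1.96,0,-0,0,-0.048
6,2.95,2.1,0,-0,0,-0.048
6,2.84,2.24,0.01,-0,0,-0.048
6,2.73,2.38,0.01,-0,0,-0.048
6,2.61,2.51,0.01,-0,0,-0.048
6,2.49,2.63,0.01,-0,0,-0.048
6,2.36,2.75,0.01,-0,0,-0.048
6,2.22,2.86,0.01,-0,0,-0.048
6,2.08,2.96,0.02,-0,0,-0.048
```

Emit:
move_arm --moves '[6,1.6,0.8,0,0,0,-0.024,6,3.2,1.7,0,0,0,-0.048,6,3.1,1.8,0,0,0,-0.048,6,3.0,2.0,0,0,0,-0.048,6,2.9,2.2,0,0,0,-0.048,6,2.8,2.3,0,0,0,-0.048,6,2.7,2.4,0,0,0,-0.048,6,2.6,2.5,0,0,0,-0.048]'

```text
clock: 25.1
tool_pos: [0.5156, -0.0579, 0.1279]
orientation: [179.9, 0.0, -76.3]
force: [0.4, -0.7, -0.8]
opening: 0.0667
gripper_force: 30.0
```

Emit:
move_arm --moves '[6,2.4,2.7,0,0,0,-0.048,6,2.3,2.8,0,0,0,-0.048,6,2.2,2.9,0,0,0,-0.048,6,1.1,1.5,0,0,0,-0.024,6,0,0,0,0,0,0,6,0,0,0,0,0,0]'

```text
clock: 25.7
tool_pos: [0.4458, -0.1626, 0.1282]
orientation: [180.0, 0.0, -66.9]
force: [0.8, 0.3, -1.1]
opening: 0.0666
gripper_force: 30.0
```

```bash
cat > nest.py <<'E'
import sys
from h import *
from plant import ctrl
f=sys.argv[1]; p,d,m=wrist(f); o=ctrl.get_obs(); print(o['tool_pos'],o['orientation'],o['clock'])
P=cloud(m,d,True)*1000; hsv=cv2.cvtColor(p,cv2.COLOR_RGB2HSV); near=np.hypot(P[...,0]-474,P[...,1]+247)<75
k=near&(P[...,2]>19)&(P[...,2]<25)&(hsv[...,2]<60); v,u=np.nonzero(k); print('lid px',len(v),rect(P[k]/1000),'rows',v.min() if len(v) else 0)
if len(v)>50:
    kk=cv2.morphologyEx(k.astype(np.uint8),cv2.MORPH_OPEN,np.ones((3,3))); h=cv2.convexHull(np.argwhere(kk>0)[:,::-1].astype(np.int32))[:,0]
    Q=plane(m,h[:,0],h[:,1],.022,True)[:,:2]*1000
    s=least_squares(lambda q:np.hypot(*(Q-q).T)-34.5,Q.mean(0),loss='soft_l1');print('lid c',s.x,np.sqrt(np.mean(s.fun**2)))
b=near&(P[...,2]>7)&(P[...,2]<13); print('base',b.sum(),rect(P[b]/1000))
t=near&(P[...,2]>37)&(P[...,2]<44); n,l,s,_=cv2.connectedComponentsWithStats(t.astype(np.uint8))
for i in range(1,n):
    if s[i,4]>8: print('post',s[i].tolist(),np.round(np.mean(P[l==i],0),1))
E
python3 nest.py w19
```

```text
[ 0.4461662  -0.16221147  0.12821761] [ 1.79997527e+02  2.96248269e-02 -6.68424826e+01] 25.75
lid px 193 (array([ 469.1, -228.6]), array([40.9, 35.1]), 53.4) rows 105Traceback (most recent call last):
  File "nest.py", line 8, in <module>
    kk=cv2.morphologyEx(k.astype(np.uint8),cv2.MORPH_OPEN,np.ones((3,3))); h=cv2.convexHull(np.argwhere(kk>0)[:,::-1].astype(np.int32))[:,0]
                                                                             ~~~~~~~~~~~~~~~~~~~~~~~~~~~~~~~~~~~~~~~~~~~~~~~~~~~~~~~~~~^^^^^
TypeError: 'NoneType' object is not subscriptable
```

```bash
sed -i "s/p,d,m=wrist(f)/p,d,m=(load(f'pics\/{f}.npz') if len(sys.argv)>2 else wrist(f))/; s/(hsv\[...,2\]<60)/(hsv[...,2]<VT)/; s/^f=/VT=95; f=/" nest.py
sed -i 's/^k=near/q=near\&(P[...,2]>19)\&(P[...,2]<25); print("V",np.percentile(hsv[...,2][q],[5,25,50,75,95]),q.sum())\nk=near/' nest.py
python3 nest.py w19 x
```

```text
[ 0.4461662  -0.16221147  0.12821761] [ 1.79997527e+02  2.96248269e-02 -6.68424826e+01] 25.75
V [ 60.  64.  67.  71. 102.] 5616
lid px 5275 (array([ 473.7, -244.8]), array([64.9, 64.5]), 23.9) rows 73
lid c [ 472.71104142 -244.81195645] 2.026770721969202
base 8316 (array([ 473.6, -245.5]), array([100. ,  99.8]), 22.8)
post [282, 70, 11, 9, 74] [ 511.2 -260.5   39.3]
post [363, 70, 11, 11, 75] [ 458.  -283.    39.5]
post [283, 148, 11, 11, 80] [ 488.8 -207.7   39.1]
post [363, 150, 9, 9, 62] [ 436.  -229.8   39.3]
```

```bash
python3 -c "
from h import *
from plant import ctrl
p,d,m=load('pics/w19.npz'); o=ctrl.get_obs(); A=R.from_euler('xyz',o['orientation'],degrees=True)
P=cloud(m,d,True); T=A.inv().apply((P-o['tool_pos']).reshape(-1,3)).reshape(P.shape)*1000
k=(np.hypot(T[...,0],T[...,1])<40)&(np.abs(T[...,2]+35.5)<2.5)
hsv=cv2.cvtColor(p,cv2.COLOR_RGB2HSV); k&=(hsv[...,1]>20)&(hsv[...,0]<30)
# edge points on the +x side, by ray on the top plane
f=T[k]; 
E=[]
for y in range(-24,25,4):
    s=f[np.abs(f[:,1]-y)<1.5][:,0]
    if len(s)>5: E.append((y,np.percentile(s,99.5),np.percentile(s,.5)))
E=np.array(E); print(np.round(E,1))
s=least_squares(lambda q:np.hypot(E[:,1]-q[0],E[:,0]-q[1])-34,[0,0]);print('pad c in tool',s.x,s.fun.round(1))
c=s.x/1000; B=R.from_euler('xyz',[180,0,-67.3],degrees=True)
plan(np.array([.4736,-.2454,.055])-B.apply([c[0],0,0]),-67.3,op=6,n=5)
"
```

```text
[[-24.   21.6  -9.9]
 [-20.   25.8 -10. ]
 [-16.   28.1  -9.9]
 [-12.   30.5 -29.1]
 [ -8.   31.4 -29.7]
 [ -4.   32.6 -31.5]
 [  0.   33.  -31.5]
 [  4.   32.7 -31.3]
 [  8.   31.8 -30.4]
 [ 12.   30.5 -29.8]
 [ 16.   28.8  -9.8]
 [ 20.   26.3 -10. ]
 [ 24.   24.   -9.8]]
pad c in tool [-1.30571616  0.74565707] [-0.3  0.1 -0.2  0.3 -0.2  0.2  0.3  0.2 -0.1 -0.2 -0.2 -0.3  0.3]
clk 25.75 pos [ 446.2 -162.2  128.2] [180.    0.  -66.8] n 5
6,1.77,0.15,1.46,0,0,0.002
6,1.77,0.15,1.46,0,0,0.002
6,1.77,0.14,1.46,0,0,0.002
6,1.77,0.14,1.46,0,0,0.002
6,1.77,0.14,1.46,0,0,0.002
```

Emit:
move_arm --moves '[6,1.0,0.1,0.8,0,0,0.004,6,1.8,0.2,1.5,0,0,0.004,6,2.0,0.15,1.8,0,0,0,6,2.0,0.1,1.7,0,0,0,6,1.4,0.1,1.0,0,0,0,6,0.44,0,0.5,0,0,0,6,0,0,0,0,0,0,6,0,0,0,0,0,0]'

```text
clock: 26.55
tool_pos: [0.4738, -0.2441, 0.0556]
orientation: [-180.0, 0.0, -67.2]
force: [-0.1, 0.5, -0.8]
opening: 0.0664
gripper_force: 30.0
```

```bash
cat > fit.py <<'E'
import sys
from h import *
from plant import ctrl
f=sys.argv[1]; p,d,m=wrist(f); o=ctrl.get_obs(); A=R.from_euler('xyz',o['orientation'],degrees=True); print(o['tool_pos'],o['orientation'],o['force'],o['opening'])
P=cloud(m,d,True); T=A.inv().apply((P-o['tool_pos']).reshape(-1,3)).reshape(P.shape)*1000; P=P*1000
k=(np.hypot(T[...,0],T[...,1])<40)&(np.abs(T[...,2]+35.5)<2.5); f=T[k]; s=f[np.abs(f[:,1])<4][:,0]; print('pad x in tool',np.percentile(s,[.5,99.5]))
c=A.apply([.00075,.0005,0])+o['tool_pos']; print('pad centre',c[:2]*1000)
near=(np.hypot(P[...,0]-474,P[...,1]+247)<75)
t=near&(P[...,2]>36)&(P[...,2]<44)&(np.hypot(P[...,0]-c[0]*1000,P[...,1]-c[1]*1000)>33); n,l,s,_=cv2.connectedComponentsWithStats(t.astype(np.uint8))
for i in range(1,n):
    if s[i,4]>8: print('post',s[i].tolist(),np.round(np.mean(P[l==i],0),1),np.round(np.percentile(P[l==i],[2,98],axis=0)[:,:2],1).tolist())
b=near&(P[...,2]>7)&(P[...,2]<13); print('base',b.sum(),rect(P[b]/1000))
E
python3 fit.py w20
```

```text
[ 0.47405879 -0.24405629  0.05600216] [-1.79944922e+02 -7.71366998e-03 -6.72286912e+01] [-0.40210316  0.05701419 -0.4789813 ] 0.06644187486585945
pad x in tool [-31.37134636  32.68632322]
pad centre [ 473.88804977 -244.94136022]
post [259, 209, 17, 13, 160] [ 511.5 -261.8   38.6] [[507.6, -264.6], [515.6, -258.0]]
post [363, 208, 16, 14, 149] [ 458.9 -283.8   38.7] [[455.0, -287.2], [461.9, -280.2]]
base 7930 (array([ 478.8, -257.7]), array([100.3,  73.8]), 22.8)
```

Emit:
move_arm --moves '[6,0.05,0,1,0,0,0,6,0,0,1.5,0,0,0,6,0,0,1,0,0,0,6,0,0,0.4,0,0,0,6,0,0,0.4,0,0,0,6,0,0,0.3,0,0,0,6,0,0,0,0,0,0]'

```text
clock: 27.3
tool_pos: [0.4739, -0.2449, 0.0092]
orientation: [-180.0, 0.0, -67.3]
force: [0.9, -1.1, -0.4]
opening: 0.0665
gripper_force: 30.0
```

Emit:
move_arm --moves '[6,0,0,0.3,0,0,0,6,0,0,0.3,0,0,0,6,0,0,0.3,0,0,0,6,0,0,0,0,0,0]'

```text
clock: 27.7
tool_pos: [0.4741, -0.2449, 0.0008]
orientation: [-180.0, 0.0, -67.2]
force: [-1.2, 0.6, 4.8]
opening: 0.0665
gripper_force: 32.4
```

```bash
python3 held.py w21; python3 -c "
from plant import ctrl
o=ctrl.get_obs();print(o['tool_pos'],o['orientation'],o['moment'])"
```

```text
n 12455 opening 0.06679869497046408 32.45694184944628 [-0.24129419  1.43493318  5.32513531]
plane tool: z -33.026869425606165 slopes deg [ 0.32409191 -0.0442901 ] x [-30.10352121  32.43314172] y [-31.43455569  32.17624609]
[ 0.47412397 -0.24494141  0.00078965] [-1.79977770e+02  5.57561209e-04 -6.72371516e+01] [0.45688195 0.53454151 0.00979452]
```

Contact at 5 N with the pad's top at 34 mm, so its underside is seated at 22 mm. Releasing.

Emit:
move_arm --moves '[8.7,0,0,-0.05,0,0,0,8.7,0,0,0,0,0,0,8.7,0,0,0,0,0,0,8.7,0,0,0,0,0,0,8.7,0,0,0,0,0,0,8.7,0,0,-1,0,0,0,8.7,0,0,-3,0,0,0,8.7,0,0,-4,0,0,0]'

```text
clock: 28.55
tool_pos: [0.4725, -0.2447, 0.0809]
orientation: [179.8, 0.1, -67.3]
force: [1.6, -0.5, -0.1]
opening: 0.0872
gripper_force: 0.0
```

Emit:
move_arm --moves '[8.7,-2,0,-4,0,0,0,8.7,-4,0,0,0,0,0,8.7,-3,0,0,0,0,0,8.7,0,0,0,0,0,0,8.7,0,0,0,0,0,0]'

```text
clock: 29.05
tool_pos: [0.4395, -0.1615, 0.122]
orientation: [-179.9, -0.0, -67.2]
force: [0.6, 0.1, -1.1]
opening: 0.0871
gripper_force: 0.0
```

```bash
python3 -c "
from h import *
from plant import ctrl,vision
p,d,m=wrist('w22'); o=ctrl.get_obs(); print(o['tool_pos'],o['clock'],o['opening'])
P=cloud(m,d,True)*1000
near=np.hypot(P[...,0]-474,P[...,1]+246)<34; k=near&(P[...,2]>26)
Q=P[k]; A=np.c_[Q[:,:2]-[474,-246],np.ones(len(Q))]; c=np.linalg.lstsq(A,Q[:,2],rcond=None)[0]; print(len(Q),c[2],np.degrees(c[:2]),'lowest px share',(near&(P[...,2]<30)).sum()/near.sum())
k2=(np.hypot(P[...,0]-474,P[...,1]+246)<48)&(P[...,2]>31)&(P[...,2]<36); print(rect(P[k2]/1000))
p,d=vision.snapshot('top'); m=vision.camera_model('top'); T=cloud(m,d); p0,d0,m0=load('pics/top0.npz'); T0=cloud(m0,d0)
for n,(u0,u1,v0,v1,z0,z1) in dict(stamp=(280,315,140,175,.03,.1),tape=(385,445,145,210,.03,.06),measure=(145,195,175,225,.015,.05)).items():
  for X in (T0,T):
    S=X[v0:v1,u0:u1]; S=S[(S[...,2]>z0)&(S[...,2]<z1)]; print(n,len(S),np.round(S.mean(0)*1000,1))
"
```

```text
[ 0.43970592 -0.16194082  0.12166954] 29.1 0.08681028062964032
6731 33.736671469594484 [-0.05108986  0.11257815] lowest px share 0.0
(array([ 473.6, -245. ]), array([67.1, 68. ]), 22.9)
stamp 156 [757.2  32.5  68.9]
stamp 152 [757.1  32.3  69.2]
tape 902 [ 732.8 -231.2   45.6]
tape 887 [ 732.7 -231.2   45.9]
measure 650 [669.8 322.8  25.4]
measure 643 [669.9 323.5  25.4]
```

The pad is flat at the right height, its centre within 0.5 mm of the nest's, and the bystanders haven't moved. Handing in.

```bash
python3 -c "
from plant import ctrl
print(ctrl.close_job())"
```

```text
the job is handed in; nothing more can be done
None
```

The job is done and handed in at about 29 s: the pad went from the bed to the rest on the blade, the spatula lies flat on the table, and the pad sits flat on the black lid between the nest's posts, with the bystanders where they were.

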